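Lock up the craft knives

TASK

Lock up the craft knives at the end of the lesson: swing the steel bar all the way down over the knives so that its slotted end drops over the staple, then push the red-handled locking pin through the staple above the bar right up to its collar, and finally fold the pin's wire loop fully down so that it goes round the end of the shaft. Leave the pen pot, solder reel, flux tin and tape roll standing where they are.

Things in the scene. Friction and masses are not known exactly. Their poses are not given: they have to be found in the camera images.
- block: Beech craft-knife block fixed to the bench, 180 (x) x 280 (y) x 45 (z) mm, six knives lying sunk in grooves in its top. Origin: centre of its underside. Its x axis runs along the knives (blade caps to +x, the robot's side is -x), its y axis along its length, z up; top at z = 45. It is placed anew and yawed each time.
- bar_hinge (a point): The bar's hinge axis, at (0, 115, 48) mm in the block's frame; the axis runs along the block's x. Turns with the block, not with the bar.
- bar_end (a point): Middle of the bar's free end, 246 mm from the hinge axis, at half thickness. Frame turns with the bar: y points towards the hinge, z out of its upper face. The bar is a flat steel strip 30 wide x 5 thick mm with a slot 38 x 9 mm centred 220 mm from the hinge; closed, it lies along the block's y axis with its upper face 50.5 mm above the bench.
- bar (a joint): Angle of the locking bar in rad: 0 closed, flat on the block with the staple standing through its slot; 1.57 upright; up to 2.0 leaning out past the hinge end. Stiff hinge: it stays wherever it is left and takes about 2 N at 200 mm to move.
- staple_eye (a point): Centre of the staple's opening above the closed bar, at (0, -105, 56.75) mm in the block's frame, axes as the block's. The staple is a fixed inverted U of 6 mm round steel in the block's y-z plane; the opening left above the closed bar is 16 wide (y) x 12.5 high (z) mm, so the pin goes through along the block's x; outside width 28 mm, top at z = 69.
- pin: Locking pin, about 120 g, lying flat on the bench. Origin: on the shaft's axis at the shaft-side face of the collar, 10 mm above the bench; x points along the shaft to its tip, z up. Shaft 10 mm diameter, x = 0 to 42, the last 6 mm tapered to 5 mm; collar 20 mm diameter, x = -8 to 0. Home in the staple the shaft rests on the bar (axis 55.5 mm above the bench) with the collar against the bar's edge.
- pin_handle (a point): Centre of the pin's red handle, 21 mm behind the pin's origin on its axis (axes as the pin's). The handle is a block 30 long (x) x 14 wide (y) x 20 high (z) mm, to be gripped across its width from above.
- loop (a joint): Angle of the pin's wire loop in rad: 0 folded down along the shaft, round its tip; 1.57 upright. It starts half open. Its hinge runs along the pin's y through x = -4 in the collar. Sprung tight: it stays where left and takes about 0.3 N at its end to move.
- loop_end (a point): Middle of the loop's far cross wire, 57 mm from the loop's hinge. The loop is a U of 3.6 mm brass wire, 42 mm wide, which passes either side of the staple. Its frame turns with the loop: x points outwards from the hinge.
- pen_pot: Bystander: blue plastic pot of pens, 72 mm diameter, 95 high, pens up to 155. Origin: centre of its underside.
- solder_reel: Bystander: grey solder reel standing on its flange, 62 mm diameter, 50 high. Origin: centre of its underside.
- flux_tin: Bystander: round aluminium tin with a green lid, 60 mm diameter, 45 high. Origin: centre of its underside.
- tape_roll: Bystander: white tape roll lying flat, 76 mm diameter, 24 high. Origin: centre of its underside.
Things that resemble listed ones, but are neither listed nor needed, are in the scene too. There is more than one size of the pin; the one meant has the size given above.

How it is judged (in metres and radians):
On the way, in this order (a step that is already met when the one before it is completed fails the run):
1. the bar is swung down on the block, over the staple (value of joint bar below 0.03 rad), for 0.2 s.
2. the pin is through the staple above the closed bar, up to its collar (value of joint bar below 0.03 rad and distance between pin and staple_eye below 0.02 m and y of pin in the frame of staple_eye between -0.008 and 0.008 m and z of pin in the frame of staple_eye between -0.008 and 0.008 m and angle between the x axis of pin and the x axis of block, either way round below 0.25 rad), for 0.2 s.
At the end, for the whole second after the job is handed in: Bar closed (under 0.03 rad); pin through the staple from either side, its collar face within 20 mm of the opening's centre and within 8 mm of it sideways and in height, shaft within 0.25 rad of the block's x axis; loop folded down (under 0.15 rad); pin at rest (all of step 2 and value of joint loop below 0.15 rad and linear speed of pin below 0.02 m/s); the robot touches nothing.
It fails at once if a bystander was shifted more than 30 mm (distance of any of pen_pot, solder_reel, flux_tin, tape_roll from where it was at the start of the episode above 0.03 m).
It fails at once if a bystander was tipped over (angle between any of pen_pot, solder_reel, flux_tin, tape_roll's own z axis and vertical above 0.5 rad).
It also fails if it takes over 61 s, if anything falls off the work surface, if the arm or the gripper's body presses on something with over 40 N, if the wrist force passes 120 N, or if a joint passes its speed limit or range.

ROBOT

A 6-joint arm with a two-finger parallel gripper is mounted at the origin on the work surface. World frame = base frame: x ahead of the robot, y to its left, z up, the work surface at z = 0. Lengths are in mm, angles in rad, forces in N, time in s.
With the tool pointing down it reaches from about 275 to 1000 mm from the base axis. Payload 8.4 kg.
Tool frame: the origin (TCP) lies midway between the tips of the shut fingers; the grasp point (between the pads) lies 19 mm behind it; z points along the fingers, x is the direction in which the jaws open and shut, and the axes are right-handed (so a half turn about z gives the same grasp; the last joint's range is limited). The gripper opens to 85 mm and grips with 20 to 120 N. Pads are 22 mm wide; open, the fingers measure 114 mm over their backs; the gripper's body (76 mm by 85 mm) begins 54 mm behind the grasp point. The pads swing forward as they close: fully open they stand 13 mm farther back than shut.
Start: joints at [1.273, 0.353, 1.633, -0, 1.155, -0.002], TCP at [182.189, 597.859, 231.281] pointing down, gripper open.
Joint ranges: [-2.63, 2.63], [-0.92, 2.1], [0.06, 2.66], [-1.3, 4.44], [0, 2.69], [-3.02, 3.02]. Speed limits (rad/s): [2.22, 2.22, 2.79, 3.14, 3.14, 3.14].

INTERFACE

Orientations are given as [roll, pitch, yaw] about the fixed x, y, z axes, in that order (R = Rz(yaw) Ry(pitch) Rx(roll)).
In Python, from rig import sense, grab_frame, camera_model, job gives the robot as it stands.
- The arm moves only by the tool arm_command, never from a script. Its argument "plan" is a list of rows, each an object with "translation": the shift along the tool's x, y, z in cm, a list of three; "twist": the turn about the tool's z in rad; "gripper": the opening, from 0 (shut) to 1 (fully open). A call has exactly 5 rows; each row is the pose to reach, as a shift and turn from the pose measured when the call began, along the tool's axes at that moment; what a row does not reach only later rows make up. A row lasts 1/12 s, in which the tool goes at most 41.7 mm and 7.16 degrees, less where a joint would pass 70% of its speed; a pose out of reach is approached as far as the arm can. A call with a gripper value outside its range is refused whole. The fingers move at their own pace and stop on an object; "squeeze" is the grip in N (left out, the last holds). Time passes only in rows, so rows that repeat a pose let the fingers close, or fill a call up. It gives the time, the measured TCP pose, the force and the opening at its end, in the units of the state.
- sense(): the state, without advancing time (a new reading comes with each control period).
- grab_frame(name): name is "side" or "top" or "wrist"; returns the picture (400x640x3 uint8, blue, green, red); there is no depth.
- camera_model(name): a dict with "fx", "fy", "cx", "cy" (pixels), "dist_coeffs" ([k1, k2, p1, p2, k3] as OpenCV has them; the pictures are not rectified), "pose" (4x4, takes a point from camera to world coordinates). Camera axes: x right, y down, z forward; pixel columns grow to the right and rows downward; lengths in mm; the calibration is good to about 2 mm. A picture is of the moment at which its call begins: read the wrist's pose just before it. camera_model takes no time and is no camera call; for the wrist camera it gives the pose at the moment of the call.
- job.sign_off(): hands the job in, once; it reports no verdict.
The state is a dict: "clock": time; "qpos": joint angles; "qvel": joint speeds; "joint_efforts": joint torques, N m; "eef_pos": TCP position; "tcp_rot": TCP orientation; "contact_force": force on the tool from outside, world axes, zero at the start; "wrist_torque": the same for the moment, N m; "opening": opening from 0.0 (shut) to 1.0 (fully open).
Only numpy, scipy, OpenCV 4.12 (cv2) and the standard library are available. Lean on these libraries where they do the work, as an engineer would, in place of code of your own. Each camera call takes 0.05 s, during which the arm holds its last target.

## Working session

There is one attempt and no reset: what is moved stays moved. The work goes in short steps, Python scripts to look and compute and a tool call to move; the robot and the scene stay as the last step left them, time stands still between calls to the robot, and variables do not carry over. Pictures are saved under pics/ and viewed, and the job is handed in when it is done.

Besides the shell and the picture viewer there is one more tool, called in YAML: its name, and indented under it one key for each argument. arm_command: Moves the arm, as the interface text tells. Its arguments: {"type":"object","properties":{"plan":{"type":"array","items":{"type":"object","properties":{"translation":{"type":"array","items":{"type":"number"}},"twist":{"type":"number"},"gripper":{"type":"number"}}}},"squeeze":{"type":"number"}},"required":["plan"]}

```bash
ls; mkdir -p pics; python3 - <<'E'
from rig import sense, grab_frame, camera_model, job
import cv2
s=sense();print(s)
for n in("side","top","wrist"):
    m=camera_model(n);print(n,m)
    cv2.imwrite(f"pics/{n}0.png",grab_frame(n))
print(sense()['clock'])
E
```

```text
pics
{'clock': 0.0, 'qpos': array([ 1.27262764e+00,  3.53672514e-01,  1.63413039e+00, -1.06641167e-05,
        1.15517176e+00, -2.43151838e-03]), 'qvel': array([ 0.00062376, -0.00017133, -0.00043807,  0.00018631,  0.00139505,
        0.00124511]), 'joint_efforts': array([-1.70580974e-03, -6.05277085e+01, -3.42045021e+01, -2.77614117e-04,
        9.84235638e-03,  5.65178368e-06]), 'eef_pos': array([182.0383798 , 597.41523114, 230.54805435]), 'tcp_rot': array([3.14158626e+00, 1.38202540e-03, 1.27506346e+00]), 'contact_force': array([-0.91742704,  0.86081435,  0.00827807]), 'wrist_torque': array([-0.00457074,  0.01437578,  0.03150684]), 'opening': 1.0025174937726453}
side {'fx': 484.02938143741727, 'fy': 484.02938143741727, 'cx': 318.087097413052, 'cy': 197.87846332923172, 'dist_coeffs': array([-0.00475362,  0.        ,  0.        ,  0.        ,  0.        ]), 'pose': array([[ 9.59640824e-01, -1.77882699e-01,  2.17823862e-01,
         3.37852023e+02],
       [-2.81159003e-01, -6.24064711e-01,  7.29035563e-01,
        -7.86607398e+02],
       [ 6.25337219e-03, -7.60855428e-01, -6.4889129
[... 520 characters left out ...]
 -1.54481079e-01, -9.87641152e-01,
         9.89095498e+02],
       [ 0.00000000e+00,  0.00000000e+00,  0.00000000e+00,
         1.00000000e+00]])}
wrist {'fx': 290.81503290881807, 'fy': 290.81503290881807, 'cx': 317.322445494235, 'cy': 194.79015744705177, 'dist_coeffs': array([-0.03033716,  0.        ,  0.        ,  0.        ,  0.        ]), 'pose': array([[ 2.91433355e-01,  9.14854544e-01,  2.79477661e-01,
         1.11092003e+02],
       [ 9.56590245e-01, -2.78319214e-01, -8.64495113e-02,
         6.18971042e+02],
       [-1.30472513e-03,  2.92539876e-01, -9.56252435e-01,
         3.73235290e+02],
       [ 0.00000000e+00,  0.00000000e+00,  0.00000000e+00,
         1.00000000e+00]])}
0.15
```

View pics/side0.png

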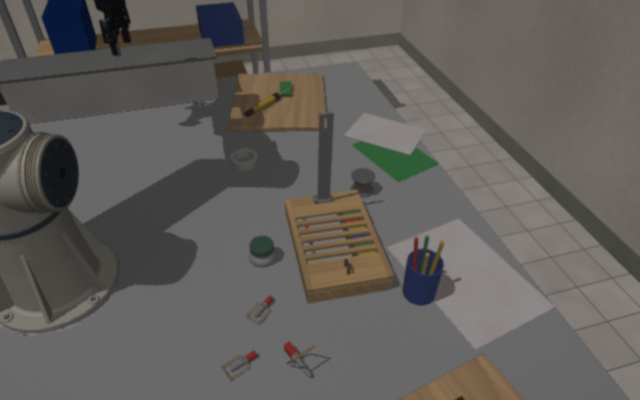

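View pics/top0.png

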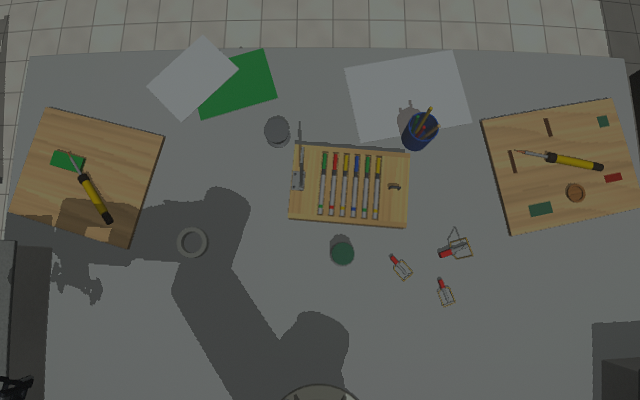

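View pics/wrist0.png

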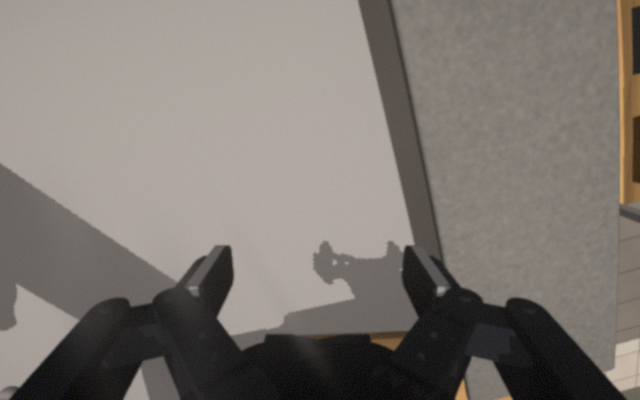

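Side view: the block is centred near (340,245) with the bar upright at (325,155). Pin candidates are at side (262,308), (242,363) and (300,358), which match top (401,266), (446,292) and (455,248). Next I'll crop them and measure sizes.

```bash
cat > h.py <<'E'
import cv2,numpy as np
from rig import sense, grab_frame, camera_model, job
def ray(m,uv):
    K=np.array([[m['fx'],0,m['cx']],[0,m['fy'],m['cy']],[0,0,1]])
    p=cv2.undistortPoints(np.array([[uv]],float),K,np.array(m['dist_coeffs']))[0,0]
    d=m['pose'][:3,:3]@np.array([p[0],p[1],1]);return m['pose'][:3,3],d
def onz(m,uv,z):
    o,d=ray(m,uv);return o+d*(z-o[2])/d[2]
def proj(m,P):
    K=np.array([[m['fx'],0,m['cx']],[0,m['fy'],m['cy']],[0,0,1]])
    T=np.linalg.inv(m['pose']);r,_=cv2.Rodrigues(T[:3,:3])
    return cv2.projectPoints(np.atleast_2d(np.array(P,float)),r,T[:3,3],K,np.array(m['dist_coeffs']))[0][:,0]
def crop(src,dst,x0,y0,x1,y1,k):
    im=cv2.imread(src) if isinstance(src,str) else src
    cv2.imwrite(dst,cv2.resize(im[y0:y1,x0:x1],None,fx=k,fy=k,interpolation=cv2.INTER_CUBIC))
E
python3 - <<'E'
from h import *
crop('pics/side0.png','pics/s1.png',210,280,340,390,6)
crop('pics/top0.png','pics/t1.png',370,215,490,315,6)
crop('pics/top0.png','pics/t2.png',275,110,435,235,5)
E
```

```text
(no output)
```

View pics/s1.png

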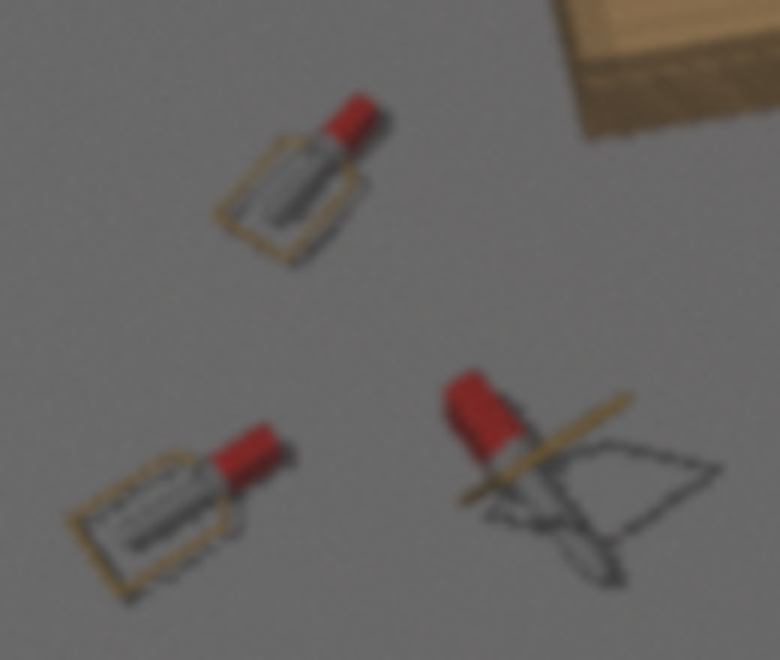

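View pics/t1.png

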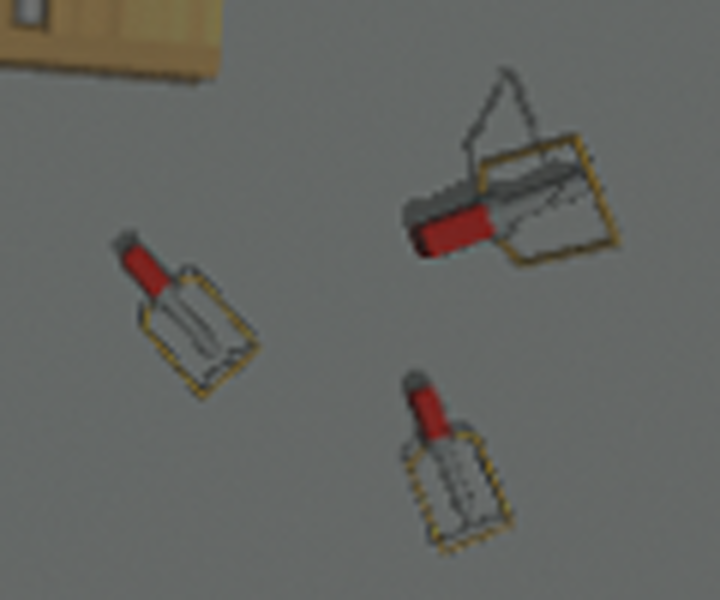

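View pics/t2.png

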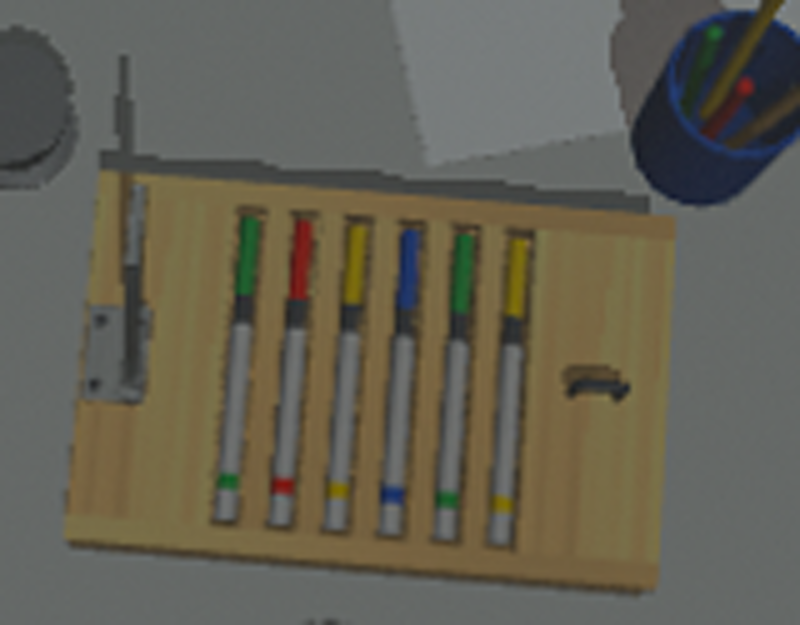

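```bash
python3 - <<'E'
from h import *
from scipy.optimize import least_squares
m=camera_model('top');ms=camera_model('side')
c=[(295,144),(410,153.4),(406.6,228),(288.4,219)]
P=[onz(m,u,45)[:2] for u in c];print(np.round(P,1))
B=np.array([(90,140),(90,-140),(-90,-140),(-90,140)],float)
def T(p,b):
    cs,sn=np.cos(p[2]),np.sin(p[2]);return b@np.array([[cs,sn],[-sn,cs]])+p[:2]
r=least_squares(lambda p:(T(p,B)-P).ravel(),[450,-50,0]);print(r.x,np.round(r.fun,1))
# pin: red handle ends (top face z=20) in top
for a in[(401+0,0)]:pass
off=np.array([370,215])
for name,q in dict(hb=(420,243),hf=(490,220),l1=(478,163),l2=(520,263)).items():
    print(name,np.round(onz(m,np.array(q)/6+off,20 if name[0]=='h' else 10),1))
offs=np.array([210,280])
for name,q in dict(hb=(462,383),hf=(505,443)).items():
    print('side',name,np.round(onz(ms,np.array(q)/6+offs,20),1))
np.save('blk.npy',r.x)
# bystanders
for n,u,z in(('pot',(421,131),50),('reel',(277,131),50),('tin',(342,252),45),('tape',(192,242),24)):print(n,np.round(onz(m,u,z),0))
crop('pics/side0.png','pics/s2.png',270,90,410,310,4 if 0 else 3)
E
```

```text
[[ 690.5   66.2]
 [ 669.5 -211.7]
 [ 489.5 -199.2]
 [ 507.8   78.2]]
[ 5.89313288e+02 -6.66314094e+01 -6.97024817e-02] [-1.6  0.5 -0.1 -0.8  0.3 -0.8  1.5  1.1]
hb [ 426.3 -283.7   20. ]
hf [ 435.5 -312.3   20. ]
l1 [ 458.6 -311.3   10. ]
l2 [ 418.5 -327.3   10. ]
side hb [ 429.1 -288.9   20. ]
side hf [ 436.8 -312.6   20. ]
pot [ 725. -239.   50.]
reel [722. 110.  50.]
tin [432. -48.  45.]
tape [451. 313.  24.]
```

View pics/s2.png

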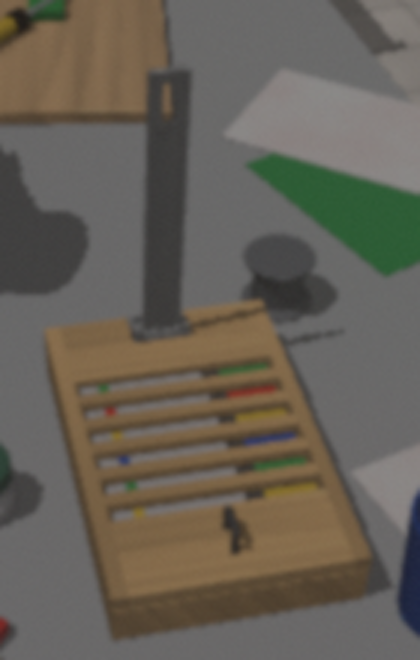

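The target pin is the one at top (455,248): its handle measures 30 mm and its loop is half open. The other two, at (401,266) and (446,292), are smaller with flat loops. Now the bar angle and a close check of the pin fit.

```bash
cat >> h.py <<'E'
b=np.load('blk.npy')
def bw(p):
    p=np.atleast_2d(np.array(p,float));c,s=np.cos(b[2]),np.sin(b[2])
    return np.c_[b[0]+c*p[:,0]-s*p[:,1],b[1]+s*p[:,0]+c*p[:,1],p[:,2]]
def mv(xyz,yaw=None):
    s=sense();y=s['tcp_rot'][2];d=np.array(xyz,float)-s['eef_pos']
    tx=np.array([np.cos(y),np.sin(y),0]);ty=np.array([np.sin(y),-np.cos(y),0])
    tw=0 if yaw is None else (y-yaw+np.pi)%(2*np.pi)-np.pi
    print('cm',np.round([d@tx/10,d@ty/10,-d[2]/10],2),'twist',round(tw,3),'clock',round(s['clock'],2),'at',np.round(s['eef_pos'],1),'rot',np.round(s['tcp_rot'],3),'F',np.round(s['contact_force'],1),'op',round(s['opening'],3))
def barend(th,x=0,r=246,n=2.5):
    return bw([x,115-r*np.cos(th)+n*np.sin(th)*1,48+r*np.sin(th)+n*np.cos(th)])[0]
def draw(im,m,P,col=(0,255,255)):
    for p in proj(m,P): cv2.circle(im,tuple(int(round(v)) for v in p),1,col,-1)
E
python3 - <<'E'
from h import *
ms=camera_model('side');m=camera_model('top')
for th in(1.4,1.5,1.57,1.65):
    print(th,proj(ms,[barend(th,-15),barend(th,15)]).round(1).tolist(),proj(m,[barend(th,-15),barend(th,15)]).round(1).tolist())
im=cv2.imread('pics/side0.png');draw(im,ms,bw([[90,140,45],[90,-140,45],[-90,-140,45],[-90,140,45],[90,-140,0],[-90,-140,0],[0,-105,69],[0,115,48]]));
crop(im,'pics/s3.png',270,90,410,310,3)
mv(bw([0,170,290])[0],1.5)
E
```

```text
1.4 [[320.5, 122.3], [335.1, 120.7]] [[316.7, 165.4], [318.0, 149.1]]
1.5 [[317.9, 114.9], [332.3, 113.4]] [[302.9, 164.0], [304.3, 147.7]]
1.57 [[316.1, 110.5], [330.3, 109.0]] [[293.2, 163.2], [294.7, 146.9]]
1.65 [[314.1, 106.2], [328.1, 104.7]] [[282.2, 162.5], [283.8, 146.3]]
cm [-35.09  54.51  -5.93] twist -0.225 clock 0.15 at [182.1 597.5 230.7] rot [-3.142e+00  1.000e-03  1.275e+00] F [ 0.7 -0.4  0.6] op 1.006
```

View pics/s3.png

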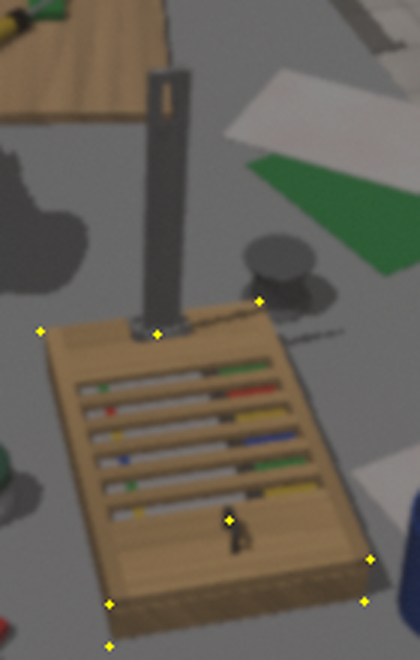

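The block overlay sits within about 2 px. The bar's tip corners at side (319,114) and (333,113) give about 1.5 rad. I'm moving behind the bar with the gripper shut.

arm_command:
  plan:
    - {"translation":[-5,8,-6],"twist":-0.1,"gripper":0}
    - {"translation":[-8,13,-6],"twist":-0.22,"gripper":0}
    - {"translation":[-12,18,-6],"twist":-0.22,"gripper":0}
    - {"translation":[-15,22,-6],"twist":-0.22,"gripper":0}
    - {"translation":[-17,26,-6],"twist":-0.22,"gripper":0}
  squeeze: 40

```text
clock: 0.57
eef_pos: [309.7, 443.2, 282.1]
tcp_rot: [3.142, 0.001, 1.496]
contact_force: [1.1, 0.6, 0.1]
opening: 0.298
```

```bash
python3 - <<'E'
from h import *
mv(bw([0,165,285])[0],1.5)
E
```

```text
cm [-32.24  31.62  -0.29] twist -0.004 clock 0.57 at [309.7 443.2 282.1] rot [3.142e+00 1.000e-03 1.496e+00] F [1.1 0.6 0.1] op 0.298
```

arm_command:
  plan:
    - {"translation":[-3,3,0],"twist":0,"gripper":0}
    - {"translation":[-6,6,0],"twist":0,"gripper":0}
    - {"translation":[-9,9,0],"twist":0,"gripper":0}
    - {"translation":[-12,12,0],"twist":0,"gripper":0}
    - {"translation":[-15,15,0],"twist":0,"gripper":0}

```text
clock: 0.98
eef_pos: [445.3, 284.6, 282.2]
tcp_rot: [3.142, 0.001, 1.496]
contact_force: [0.2, 0.9, 0.6]
opening: 0.002
```

arm_command:
  plan:
    - {"translation":[-3,3,0],"twist":0,"gripper":0}
    - {"translation":[-6,6,0],"twist":0,"gripper":0}
    - {"translation":[-9,9,0],"twist":0,"gripper":0}
    - {"translation":[-12,12,0],"twist":0,"gripper":0}
    - {"translation":[-14,14,0],"twist":0,"gripper":0}

```text
clock: 1.4
eef_pos: [575.9, 131.9, 282.2]
tcp_rot: [3.141, 0.001, 1.495]
contact_force: [0.1, 0.4, 0.2]
opening: -0.001
```

```bash
python3 - <<'E'
from h import *
mv(bw([0,165,280])[0],1.5)
cv2.imwrite('pics/side1.png',grab_frame('side'))
E
```

```text
cm [-3.19  2.74  0.22] twist -0.005 clock 1.4 at [575.9 131.9 282.2] rot [3.141e+00 1.000e-03 1.495e+00] F [0.1 0.4 0.2] op -0.001
```

View pics/side1.png

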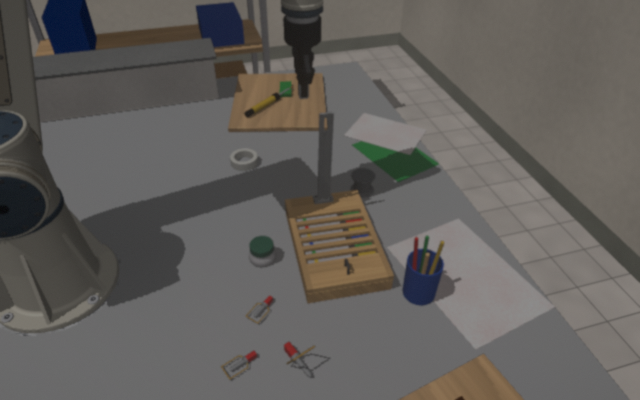

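Side view: the shut gripper is behind the bar, with its tips at (305,95). The path is clear. Working out the sweep.

```bash
python3 - <<'E'
from h import *
s=sense();y=s['tcp_rot'][2]
tx=np.array([np.cos(y),np.sin(y),0]);ty=np.array([np.sin(y),-np.cos(y),0])
h=9
for th in [1.7,1.57,1.4,1.25,1.1,.95,.8,.65,.5,.38,.27,.17,.1,.05,0]:
    r=225-45*(1-th/1.6)
    yb=115-r*np.cos(th)+2.5*np.sin(th)+h; z=48+r*np.sin(th)+2.5*np.cos(th)
    d=bw([0,yb,z])[0]-s['eef_pos']
    print(th,round(yb),round(z),np.round([d@tx/10,d@ty/10,-d[2]/10],1))
E
```

```text
1.7 156 274 [-3.8  2.4  0.9]
1.57 126 272 [-6.7  2.4  1. ]
1.4 89 265 [-10.4   2.5   1.8]
1.25 59 253 [-13.5   2.5   2.9]
1.1 31 237 [-16.3   2.5   4.5]
0.95 6 218 [-18.8   2.5   6.5]
0.8 -15 195 [-20.9   2.5   8.7]
0.65 -32 170 [-22.6   2.5  11.2]
0.5 -45 143 [-23.9   2.6  13.9]
0.38 -52 121 [-24.6   2.6  16.1]
0.27 -56 100 [-25.    2.6  18.2]
0.17 -58 82 [-25.1   2.6  20. ]
0.1 -58 69 [-25.1   2.6  21.3]
0.05 -57 60 [-25.1   2.6  22.3]
0 -56 50 [-25.    2.6  23.2]
```

arm_command:
  plan:
    - {"translation":[-3.0,2.4,0.8],"twist":0,"gripper":0}
    - {"translation":[-5.5,2.4,1.0],"twist":0,"gripper":0}
    - {"translation":[-8.0,2.4,1.3],"twist":0,"gripper":0}
    - {"translation":[-10.4,2.5,1.8],"twist":0,"gripper":0}
    - {"translation":[-12.0,2.5,2.4],"twist":0,"gripper":0}

```text
clock: 1.87
eef_pos: [594.9, 4.9, 258.5]
tcp_rot: [3.138, 0.003, 1.493]
contact_force: [-0.2, 1.6, 1.7]
opening: 0.003
```

```bash
python3 - <<'E'
from h import *
mv(bw([0,31,237])[0],1.5)
cv2.imwrite('pics/side2.png',grab_frame('side')[50:300,200:520])
E
```

```text
cm [-4.08 -0.03  2.15] twist -0.007 clock 1.87 at [594.9   4.9 258.5] rot [3.138e+00 3.000e-03 1.493e+00] F [-0.2  1.6  1.7] op 0.003
```

View pics/side2.png

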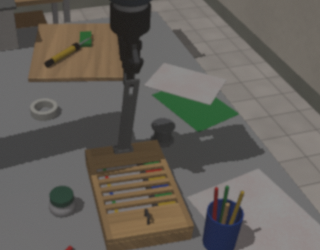

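The bar is being pushed; its top at crop (130,80) now leans towards the knives. Continuing the arc.

arm_command:
  plan:
    - {"translation":[-2,0,0.9],"twist":0,"gripper":0}
    - {"translation":[-4.1,0,2.1],"twist":0,"gripper":0}
    - {"translation":[-6.6,0,4.1],"twist":0,"gripper":0}
    - {"translation":[-8.7,0,6.3],"twist":0,"gripper":0}
    - {"translation":[-10.4,0,8.8],"twist":0,"gripper":0}

```text
clock: 2.33
eef_pos: [586.4, -102.2, 169.7]
tcp_rot: [3.138, 0.005, 1.492]
contact_force: [0.7, 0.4, 1.6]
opening: 0.002
```

```bash
python3 - <<'E'
from h import *
mv(bw([0,-45,143])[0],1.5)
mv(bw([0,-58,82])[0],1.5)
mv(bw([0,-58,53])[0],1.5)
E
```

```text
cm [-0.93  0.05  2.67] twist -0.008 clock 2.33 at [ 586.4 -102.2  169.7] rot [3.138 0.005 1.492] F [0.7 0.4 1.6] op 0.002
cm [-2.23  0.06  8.77] twist -0.008 clock 2.33 at [ 586.4 -102.2  169.7] rot [3.138 0.005 1.492] F [0.7 0.4 1.6] op 0.002
cm [-2.23  0.06 11.67] twist -0.008 clock 2.33 at [ 586.4 -102.2  169.7] rot [3.138 0.005 1.492] F [0.7 0.4 1.6] op 0.002
```

arm_command:
  plan:
    - {"translation":[-1.0,0,2.7],"twist":0,"gripper":0}
    - {"translation":[-1.8,0,5.5],"twist":0,"gripper":0}
    - {"translation":[-2.2,0,8],"twist":0,"gripper":0}
    - {"translation":[-2.2,0,9.8],"twist":0,"gripper":0}
    - {"translation":[-2.2,0,11.2],"twist":0,"gripper":0}

```text
clock: 2.75
eef_pos: [584.2, -124.6, 55.8]
tcp_rot: [3.14, 0.005, 1.491]
contact_force: [-0.5, 1.1, 0.1]
opening: 0.001
```

```bash
python3 - <<'E'
from h import *
mv(bw([0,-58,50])[0],1.5)
E
```

```text
cm [0.02 0.11 0.58] twist -0.009 clock 2.75 at [ 584.2 -124.6   55.8] rot [3.14  0.005 1.491] F [-0.5  1.1  0.1] op 0.001
```

arm_command:
  plan:
    - {"translation":[0,0,0.2],"twist":0,"gripper":0}
    - {"translation":[0,0,0.4],"twist":0,"gripper":0}
    - {"translation":[0,0,0.6],"twist":0,"gripper":0}
    - {"translation":[0,0,0.7],"twist":0,"gripper":0}
    - {"translation":[0,0,0.7],"twist":0,"gripper":0}

```text
clock: 3.17
eef_pos: [584.1, -124.2, 50.5]
tcp_rot: [3.14, 0.005, 1.492]
contact_force: [-5.1, 2.1, 8.0]
opening: -0.001
```

```bash
python3 - <<'E'
from h import *
mv(bw([0,-58,50])[0],1.5)
cv2.imwrite('pics/side3.png',grab_frame('side')[50:350,200:520])
cv2.imwrite('pics/w3.png',grab_frame('wrist'))
E
```

```text
cm [-0.02  0.12  0.05] twist -0.008 clock 3.17 at [ 584.1 -124.2   50.5] rot [3.14  0.005 1.492] F [-5.1  2.1  8. ] op -0.001
```

View pics/side3.png

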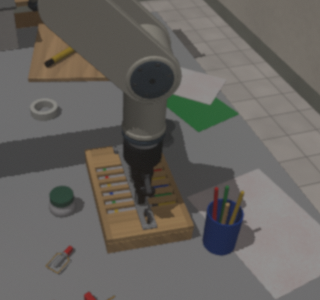

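View pics/w3.png

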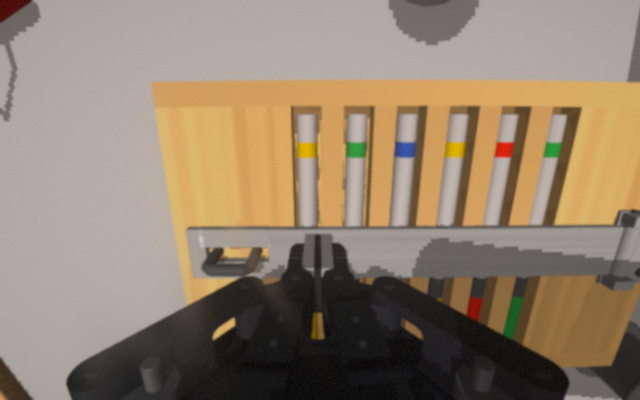

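TCP z is 50.5 with 8 N pushing back, so the bar is flat and the staple at wrist (232,262) stands through its slot. I'm lifting and going towards the pin.

arm_command:
  plan:
    - {"translation":[0,0,-3.5],"twist":0,"gripper":0}
    - {"translation":[0,0,-7],"twist":0,"gripper":0}
    - {"translation":[-2,0,-10.5],"twist":0,"gripper":0.3}
    - {"translation":[-4,-3,-13],"twist":0,"gripper":0.5}
    - {"translation":[-4,-6,-13],"twist":0,"gripper":0.5}

```text
clock: 3.68
eef_pos: [525.1, -161.7, 187.1]
tcp_rot: [3.129, 0.008, 1.492]
contact_force: [0.5, 0.3, -0.3]
opening: 0.418
```

```bash
python3 - <<'E'
from h import *
mw=camera_model('wrist');im=grab_frame('wrist');cv2.imwrite('pics/w4.png',im)
mv([432,-303,150],0.31)
np.save('w4.npy',mw['pose'])
E
```

```text
cm [-14.99  -7.28   3.39] twist 1.181 clock 3.73 at [ 516.5 -159.4  183.9] rot [3.139 0.006 1.491] F [-6.1  1.5 -1.2] op 0.494
```

View pics/w4.png

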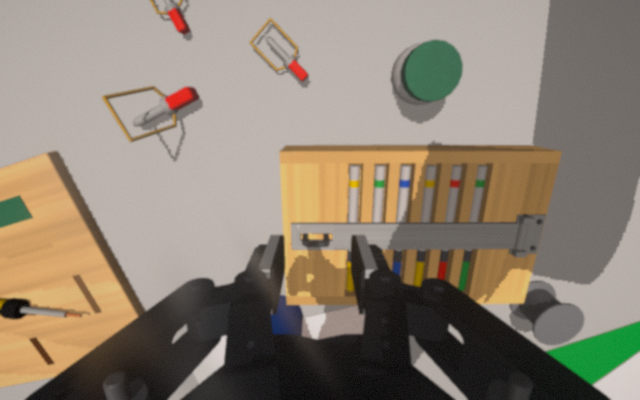

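Wrist view: the target pin's handle is at (182,98), with the loop open to the lower left. The smaller pins are at (175,18) and (283,55). Moving above the target.

arm_command:
  plan:
    - {"translation":[-3,-1.5,0.7],"twist":0.12,"gripper":0.55}
    - {"translation":[-6,-3,1.4],"twist":0.24,"gripper":0.55}
    - {"translation":[-9,-4.4,2],"twist":0.36,"gripper":0.55}
    - {"translation":[-12,-5.8,2.7],"twist":0.48,"gripper":0.55}
    - {"translation":[-15,-7.2,2],"twist":0.6,"gripper":0.55}

```text
clock: 4.15
eef_pos: [431.2, -303.5, 163.5]
tcp_rot: [3.138, 0.003, 0.885]
contact_force: [1.1, 0.6, -0.4]
opening: 0.551
```

```bash
python3 - <<'E'
from h import *
mv([428,-295,165],0.31)
E
```

```text
cm [ 0.46 -0.78 -0.15] twist 0.575 clock 4.15 at [ 431.2 -303.5  163.5] rot [3.138e+00 3.000e-03 8.850e-01] F [ 1.1  0.6 -0.4] op 0.551
```

arm_command:
  plan:
    - {"translation":[0.5,-0.8,0],"twist":0.12,"gripper":0.55}
    - {"translation":[0.5,-0.8,0],"twist":0.24,"gripper":0.55}
    - {"translation":[0.5,-0.8,0],"twist":0.36,"gripper":0.55}
    - {"translation":[0.5,-0.8,0],"twist":0.48,"gripper":0.55}
    - {"translation":[0.5,-0.8,0],"twist":0.575,"gripper":0.55}

```text
clock: 4.57
eef_pos: [428.5, -294.6, 164.4]
tcp_rot: [3.136, -0.0, 0.304]
contact_force: [0.5, 0.5, 0.4]
opening: 0.545
```

arm_command:
  plan:
    - {"translation":[0,0,0],"twist":0,"gripper":0.55}
    - {"translation":[0,0,0],"twist":0,"gripper":0.55}
    - {"translation":[0,0,0],"twist":0,"gripper":0.55}
    - {"translation":[0,0,0],"twist":0,"gripper":0.55}
    - {"translation":[0,0,0],"twist":0,"gripper":0.55}

```text
clock: 4.98
eef_pos: [428.6, -294.5, 164.5]
tcp_rot: [3.136, -0.0, 0.306]
contact_force: [-0.9, -0.8, 0.1]
opening: 0.55
```

```bash
python3 - <<'E'
from h import *
mw=camera_model('wrist');im=grab_frame('wrist');cv2.imwrite('pics/w5.png',im)
mv([428,-295,165],0.31)
np.save('w5.npy',mw['pose'])
hsv=cv2.cvtColor(im,cv2.COLOR_BGR2HSV)
mk=((hsv[...,0]<8)|(hsv[...,0]>172))&(hsv[...,1]>150)&(hsv[...,2]>60)
n,l,st,c=cv2.connectedComponentsWithStats(mk.astype(np.uint8));print([ (st[i].tolist(),c[i].round(1).tolist()) for i in range(1,n) if st[i][4]>50])
E
```

```text
cm [-0.07  0.03 -0.06] twist -0.005 clock 5.03 at [ 428.5 -294.5  164.4] rot [ 3.136 -0.     0.305] F [0.7 0.  0. ] op 0.553
[([333, 49, 22, 17, 210], [344.0, 56.7]), ([246, 150, 21, 10, 170], [255.5, 153.9]), ([314, 171, 13, 28, 327], [320.1, 184.9])]
```

View pics/w5.png

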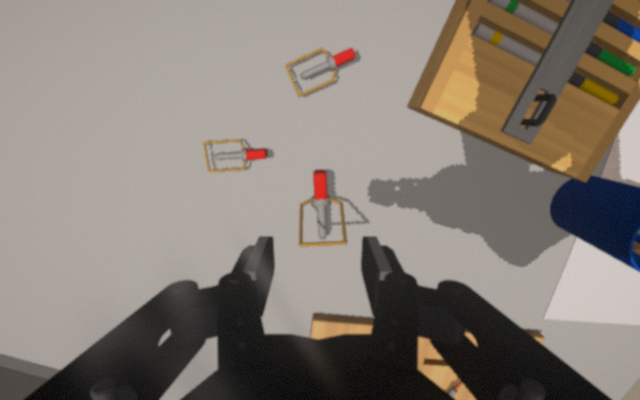

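```bash
python3 - <<'E'
from h import *
crop('pics/w5.png','pics/w5c.png',280,150,380,255,7)
E
```

```text
(no output)
```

View pics/w5c.png

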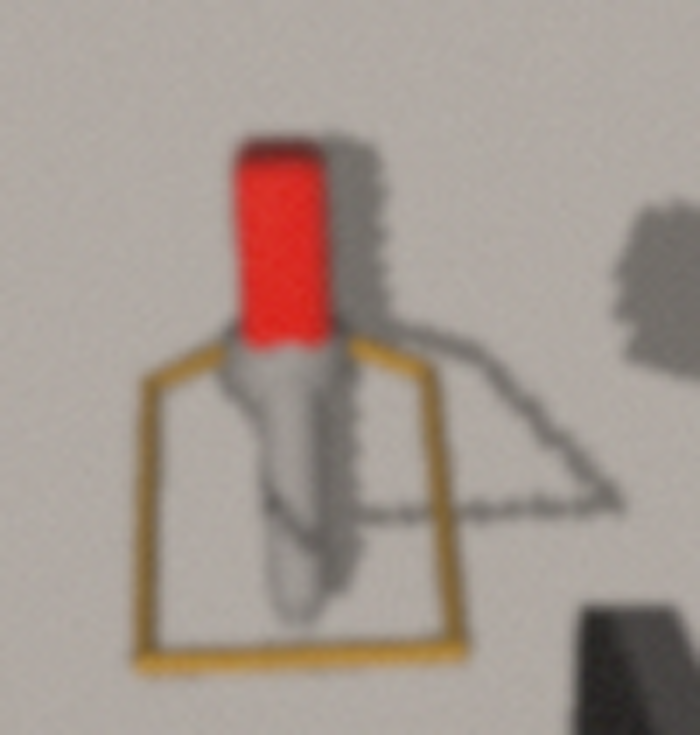

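Crop: the handle top face runs (281,160)–(288,343), the shaft tip is at (298,620), and the loop end goes from (140,660) to (465,648).

```bash
python3 - <<'E'
from h import *
m=camera_model('wrist')
f=lambda q:(np.array(q)+.5)/7-.5+np.array([280,150])
hb=onz(m,f((281,158)),20);hf=onz(m,f((288,343)),20);tip=onz(m,f((298,622)),10)
print(hb.round(1),hf.round(1),np.linalg.norm(hf-hb),tip.round(1),np.linalg.norm((tip-hf)[:2]))
d=(tip-hb)[:2];print('axis',np.arctan2(d[1],d[0]),'h',np.arctan2(*(hf-hb)[[1,0]]))
for z in(40,45,50,55):
    a,c=onz(m,f((140,660)),z),onz(m,f((465,648)),z);print(z,a.round(0),c.round(0),np.linalg.norm(a-c).round(1))
hc=(hb+hf)/2;mv([hc[0],hc[1],100],np.arctan2(d[1],d[0])+np.pi/2)
mv([hc[0],hc[1],3],None)
s=sense();print(s['eef_pos'],s['tcp_rot'])
E
```

```text
[ 428.3 -284.8   20. ] [ 437.7 -311.2   20. ] 28.04448445861611 [ 454.7 -358.6   10. ] 50.32791626861992
axis -1.2271709435264784 h -1.226088410922625
40 [ 430. -358.   40.] [ 474. -342.   40.] 47.1
45 [ 429. -355.   45.] [ 473. -339.   45.] 46.2
50 [ 429. -352.   50.] [ 472. -337.   50.] 45.3
55 [ 428. -350.   55.] [ 470. -335.   55.] 44.5
cm [0.32 0.46 6.44] twist -0.038 clock 5.03 at [ 428.5 -294.5  164.4] rot [ 3.136 -0.     0.305] F [0.7 0.  0. ] op 0.553
cm [ 0.32  0.46 16.14] twist 0 clock 5.03 at [ 428.5 -294.5  164.4] rot [ 3.136 -0.     0.305] F [0.7 0.  0. ] op 0.553
[ 428.54728085 -294.50658128  164.44620107] [ 3.13585803e+00 -3.04936774e-04  3.05209119e-01]
```

Tip-based and handle-based centres agree within 1.5 mm, at (433,-298.7), and the axis is -1.227 rad. Descending.

arm_command:
  plan:
    - {"translation":[0.3,0.5,3],"twist":-0.038,"gripper":0.5}
    - {"translation":[0.3,0.5,7],"twist":-0.038,"gripper":0.5}
    - {"translation":[0.3,0.5,11],"twist":-0.038,"gripper":0.5}
    - {"translation":[0.3,0.5,14],"twist":-0.038,"gripper":0.5}
    - {"translation":[0.3,0.5,15],"twist":-0.038,"gripper":0.5}

```text
clock: 5.45
eef_pos: [430.9, -297.6, 10.6]
tcp_rot: [3.141, 0.003, 0.344]
contact_force: [-1.8, 0.5, -0.8]
opening: 0.502
```

```bash
python3 - <<'E'
from h import *
mv([433.2,-298.8,3],0.343)
cv2.imwrite('pics/w6.png',grab_frame('wrist'))
E
```

```text
cm [0.18 0.2  0.76] twist 0.001 clock 5.45 at [ 430.9 -297.6   10.6] rot [3.141e+00 3.000e-03 3.440e-01] F [-1.8  0.5 -0.8] op 0.502
```

View pics/w6.png

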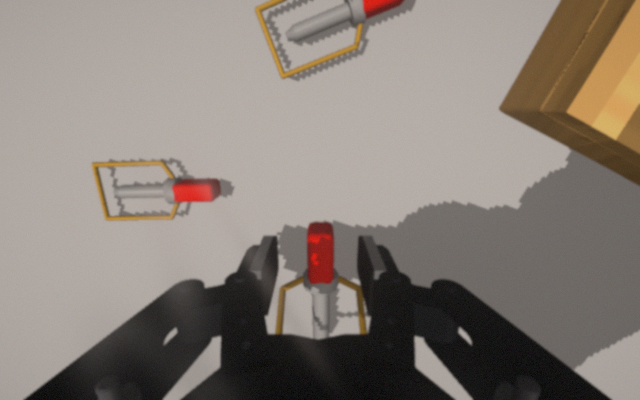

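The handle (320,252) is centred between the jaws. Lowering and closing.

arm_command:
  plan:
    - {"translation":[0.15,0.15,0.4],"twist":0,"gripper":0.5}
    - {"translation":[0.15,0.15,0.75],"twist":0,"gripper":0.5}
    - {"translation":[0.15,0.15,0.75],"twist":0,"gripper":0.3}
    - {"translation":[0.15,0.15,0.75],"twist":0,"gripper":0}
    - {"translation":[0.15,0.15,0.75],"twist":0,"gripper":0}
  squeeze: 40

```text
clock: 5.92
eef_pos: [433.7, -299.2, 4.7]
tcp_rot: [3.139, 0.002, 0.344]
contact_force: [0.7, 0.2, 2.0]
opening: 0.153
```

arm_command:
  plan:
    - {"translation":[0,0,0],"twist":0,"gripper":0}
    - {"translation":[0,0,0],"twist":0,"gripper":0}
    - {"translation":[0,0,0],"twist":0,"gripper":0}
    - {"translation":[0,0,0],"twist":0,"gripper":0}
    - {"translation":[0,0,0],"twist":0,"gripper":0}

```text
clock: 6.33
eef_pos: [433.6, -299.1, 4.7]
tcp_rot: [3.139, 0.002, 0.344]
contact_force: [0.3, 0.3, -0.6]
opening: 0.149
```

```bash
python3 - <<'E'
from h import *
cv2.imwrite('pics/w7.png',grab_frame('wrist'))
mv([433.2,-298.8,3],0.343)
P=bw([-150,-105,48.5])[0]; print(P);mv([P[0],P[1],130],b[2]+np.pi/2)
E
```

```text
cm [-0.03 -0.04  0.17] twist 0.001 clock 6.38 at [ 433.6 -299.1    4.7] rot [3.139e+00 2.000e-03 3.440e-01] F [-0.5  1.6  0.2] op 0.149
[ 432.36468762 -160.92953658   48.5       ]
cm [  4.54 -13.05 -12.53] twist -1.157 clock 6.38 at [ 433.6 -299.1    4.7] rot [3.139e+00 2.000e-03 3.440e-01] F [-0.5  1.6  0.2] op 0.149
```

View pics/w7.png

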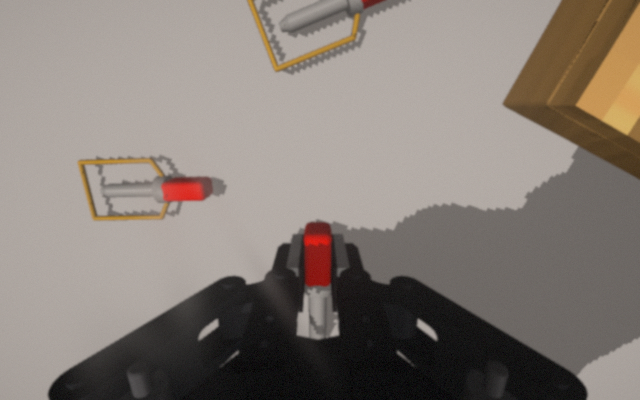

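Gripped: opening is 0.149, about the 14 mm handle width. Lifting and turning towards the staple.

arm_command:
  plan:
    - {"translation":[0,0,-2.5],"twist":0,"gripper":0}
    - {"translation":[0,-0.5,-5.5],"twist":-0.1,"gripper":0}
    - {"translation":[0.5,-2.5,-8.5],"twist":-0.22,"gripper":0}
    - {"translation":[1.2,-4,-11],"twist":-0.34,"gripper":0}
    - {"translation":[2,-6,-12.5],"twist":-0.46,"gripper":0}

```text
clock: 6.8
eef_pos: [433.3, -235.9, 132.0]
tcp_rot: [3.138, 0.003, 0.809]
contact_force: [1.1, 0.2, -1.0]
opening: 0.151
```

```bash
python3 - <<'E'
from h import *
P=bw([-150,-105,48.5])[0]; mv([P[0],P[1],130],b[2]+np.pi/2)
E
```

```text
cm [ 5.36 -5.24  0.2 ] twist -0.692 clock 6.8 at [ 433.3 -235.9  132. ] rot [3.138e+00 3.000e-03 8.090e-01] F [ 1.1  0.2 -1. ] op 0.151
```

arm_command:
  plan:
    - {"translation":[1,-1,0],"twist":-0.12,"gripper":0}
    - {"translation":[2.2,-2.2,0],"twist":-0.24,"gripper":0}
    - {"translation":[3.3,-3.2,0],"twist":-0.36,"gripper":0}
    - {"translation":[4.3,-4.2,0],"twist":-0.48,"gripper":0}
    - {"translation":[5.4,-5.2,0],"twist":-0.6,"gripper":0}

```text
clock: 7.22
eef_pos: [432.7, -160.2, 131.7]
tcp_rot: [3.14, 0.004, 1.415]
contact_force: [0.7, -0.1, -1.7]
opening: 0.154
```

arm_command:
  plan:
    - {"translation":[0,0,0],"twist":-0.09,"gripper":0}
    - {"translation":[0,0,0],"twist":-0.09,"gripper":0}
    - {"translation":[0,0,0],"twist":-0.09,"gripper":0}
    - {"translation":[0,0,0],"twist":-0.09,"gripper":0}
    - {"translation":[0,0,0],"twist":-0.09,"gripper":0}

```text
clock: 7.63
eef_pos: [432.7, -160.5, 131.7]
tcp_rot: [3.14, 0.005, 1.502]
contact_force: [-0.0, -0.3, -1.0]
opening: 0.156
```

```bash
python3 - <<'E'
from h import *
mw=camera_model('wrist');im=grab_frame('wrist');cv2.imwrite('pics/w8.png',im);np.save('w8.npy',mw['pose'])
t=grab_frame('top');cv2.imwrite('pics/t8.png',t);crop(t,'pics/t8c.png',280,120,440,250,5)
s=grab_frame('side');cv2.imwrite('pics/s8.png',s);crop(s,'pics/s8c.png',230,170,410,310,4)
P=bw([-150,-105,48.5])[0]; mv([P[0],P[1],130],b[2]+np.pi/2)
E
```

```text
cm [-0.05 -0.02  0.16] twist 0.002 clock 7.78 at [ 432.6 -160.5  131.6] rot [3.14  0.005 1.503] F [ 0.6  0.4 -0.6] op 0.15
```

View pics/w8.png

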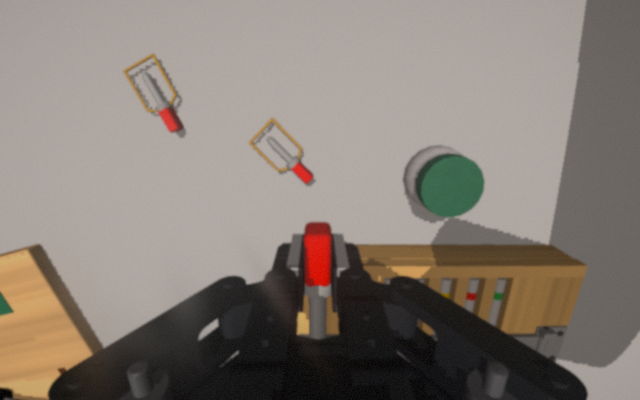

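View pics/t8c.png

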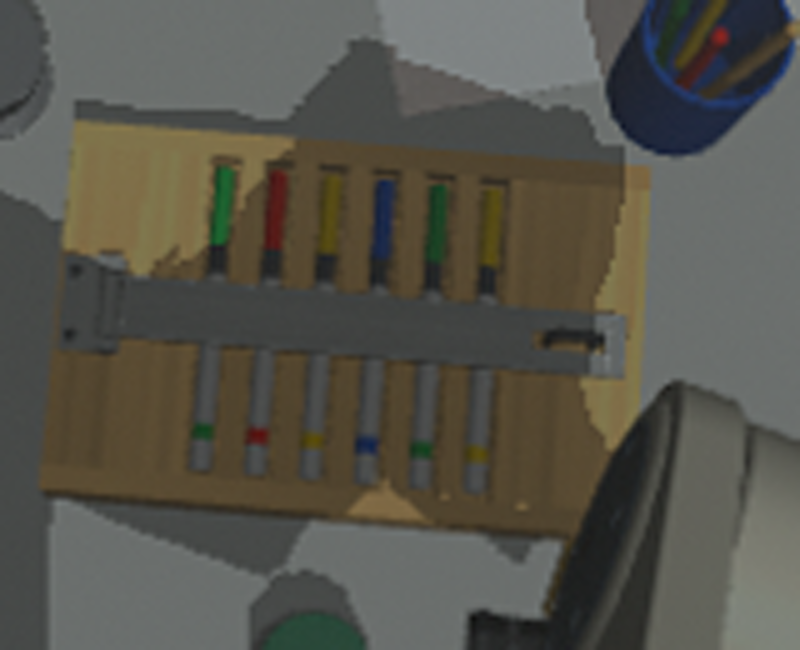

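View pics/s8c.png

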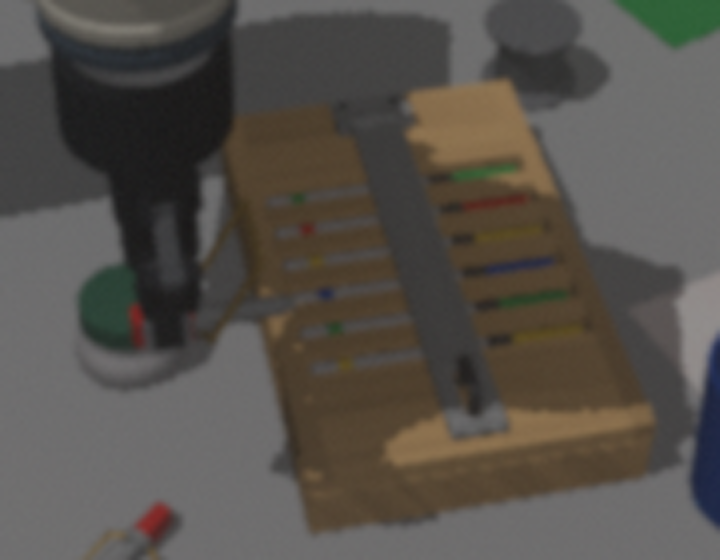

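The pin is held level, pointing +x along the block. I'm overlaying the predicted staple to check its position.

```bash
python3 - <<'E'
from h import *
St=[[0,-94,50.5],[0,-94,66],[0,-105,66],[0,-116,66],[0,-116,50.5],[15,-131,50.5],[-15,-131,50.5]]
out=[]
for n,f,(x0,y0,x1,y1) in(('top','t8',(375,170,415,205)),('side','s8',(325,240,375,285)),('wrist','w5',(490,80,580,150))):
    m=camera_model(n);im=cv2.imread(f'pics/{f}.png')
    if n=='wrist': m['pose']=np.load('w5.npy')
    k=300//(y1-y0)
    c=cv2.resize(im[y0:y1,x0:x1],None,fx=k,fy=k,interpolation=cv2.INTER_CUBIC)
    for i,p in enumerate(proj(m,bw(St))):
        q=(p-[x0,y0]+.5)*k;cv2.circle(c,tuple(int(v) for v in q),3,(0,255,255) if i<5 else (0,255,0),-1)
    out.append(cv2.resize(c,(390,300)) if n!='top' else cv2.resize(c,(390,300)))
cv2.imwrite('pics/st.png',np.vstack([np.hstack(out[:2]),np.hstack([out[2],out[2]*0])]))
E
```

```text
(no output)
```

View pics/st.png

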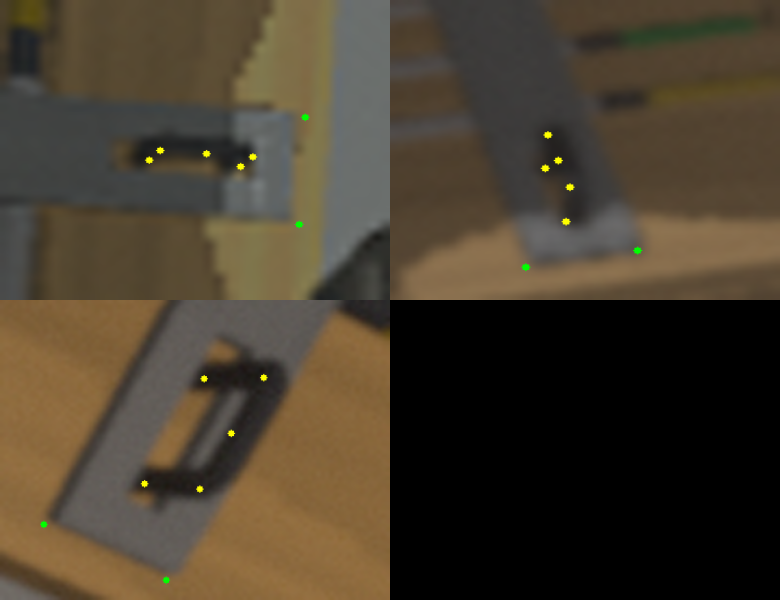

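```bash
python3 - <<'E'
from h import *
from scipy.optimize import least_squares
obs={'wrist':((490,80),(390/90,300/70),[(52,518-300),(178,573-300)],'w5'),
 'top':((375,170),(390/40,300/35),[(293,111),(291,217)],None),
 'side':((325,240),(390/50,300/45),[(522-390+5,257),(640-390-4,243)],None)}
pts={'wrist':[[-15,-131,50.5],[15,-131,50.5]],'top':[[15,-131,50.5],[-15,-131,50.5]],'side':[[-15,-131,50.5],[15,-131,50.5]]}
for n,(o,k,q,w) in obs.items():
    m=camera_model(n)
    if w:m['pose']=np.load('w5.npy')
    for u,P in zip(q,pts[n]):
        uv=np.array(u)/k-.5+o
        W=onz(m,uv,50.5); p=bw(P)[0]; d=(W-p)[:2];c,s=np.cos(b[2]),np.sin(b[2])
        print(n,P,'d block',np.round([c*d[0]+s*d[1],-s*d[0]+c*d[1]],1))
E
```

```text
wrist [-15, -131, 50.5] d block [0.9 1.9]
wrist [15, -131, 50.5] d block [1.5 2.2]
top [15, -131, 50.5] d block [1.6 2.9]
top [-15, -131, 50.5] d block [1.9 2. ]
side [-15, -131, 50.5] d block [1.4 3.7]
side [15, -131, 50.5] d block [0.3 3.2]
```

All three cameras agree on a shift of about (+1.2, +2.4) mm in the block frame, so I'm updating the block pose.

```bash
python3 - <<'E'
from h import *
c,s=np.cos(b[2]),np.sin(b[2])
np.save('blk.npy',b+np.array([c*1.2-s*2.4,s*1.2+c*2.4,0]))
E
python3 - <<'E'
from h import *
mv(bw([-85,-105,51.5])[0],b[2]+np.pi/2)
E
```

```text
cm [0.18 6.6  8.01] twist 0.002 clock 7.78 at [ 432.6 -160.5  131.6] rot [3.14  0.005 1.503] F [ 0.6  0.4 -0.6] op 0.15
```

arm_command:
  plan:
    - {"translation":[0.2,2.5,2],"twist":0,"gripper":0}
    - {"translation":[0.2,5,4],"twist":0,"gripper":0}
    - {"translation":[0.2,6.6,6],"twist":0,"gripper":0}
    - {"translation":[0.2,6.6,7.5],"twist":0,"gripper":0}
    - {"translation":[0.2,6.6,7.9],"twist":0,"gripper":0}

```text
clock: 8.2
eef_pos: [498.1, -163.0, 50.4]
tcp_rot: [-3.14, 0.004, 1.503]
contact_force: [-0.4, 0.5, -1.9]
opening: 0.155
```

arm_command:
  plan:
    - {"translation":[0,0,0],"twist":0,"gripper":0}
    - {"translation":[0,0,0],"twist":0,"gripper":0}
    - {"translation":[0,0,0],"twist":0,"gripper":0}
    - {"translation":[0,0,0],"twist":0,"gripper":0}
    - {"translation":[0,0,0],"twist":0,"gripper":0}

```text
clock: 8.62
eef_pos: [498.2, -163.2, 51.1]
tcp_rot: [-3.141, 0.004, 1.502]
contact_force: [0.1, -0.2, -1.4]
opening: 0.154
```

```bash
python3 - <<'E'
from h import *
s=grab_frame('side');cv2.imwrite('pics/s9.png',s);crop(s,'pics/s9c.png',280,210,380,285,8)
w=grab_frame('wrist');cv2.imwrite('pics/w9.png',w);crop(w,'pics/w9c.png',250,200,390,350,4)
mv(bw([-85,-105,51.5])[0],b[2]+np.pi/2)
mv(bw([-73,-105,51.5])[0],b[2]+np.pi/2)
E
```

```text
cm [ 0.    0.04 -0.06] twist 0.001 clock 8.72 at [ 498.1 -163.1   50.9] rot [-3.141  0.004  1.503] F [ 0.5 -0.6 -0.9] op 0.151
cm [ 0.    1.24 -0.06] twist 0.001 clock 8.72 at [ 498.1 -163.1   50.9] rot [-3.141  0.004  1.503] F [ 0.5 -0.6 -0.9] op 0.151
```

View pics/s9c.png

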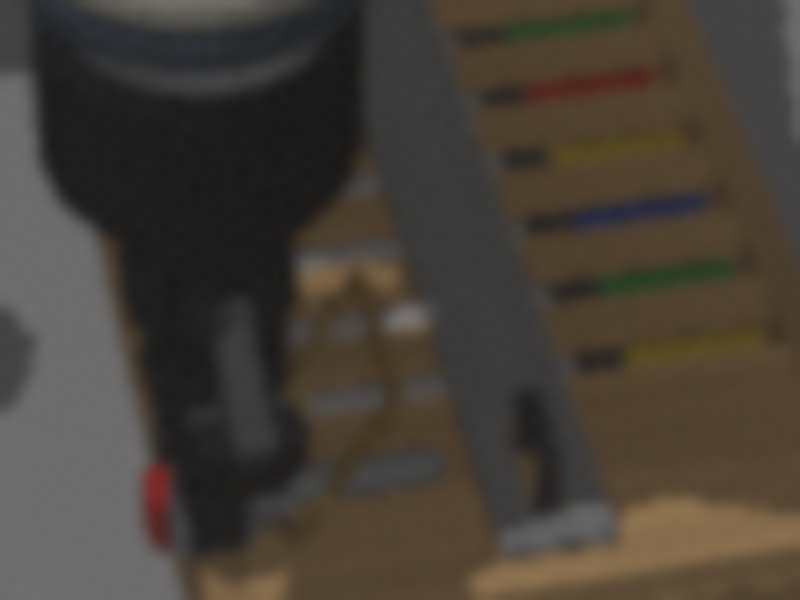

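View pics/w9c.png

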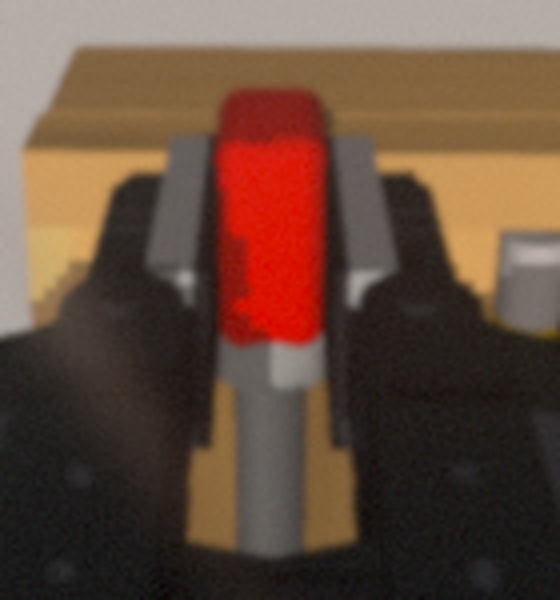

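```bash
python3 - <<'E'
from h import *
m=camera_model('side');k=lambda P:((proj(m,bw(P))-[280,210]+.5)*8).round(0).tolist()
x=-85
print(k([[x+63,-105,56.2],[x+21,-105,56.2],[x+63,-105,61],[0,-105,66],[0,-94,66],[0,-116,66],[15,-131,50.5],[-15,-131,50.5]]))
for a in(.7,.8,.9,1):print(a,k([[x+17+57*np.cos(a),-105+t,56.2+57*np.sin(a)] for t in(-21,21)]))
E
```

```text
[[450.0, 465.0], [288.0, 491.0], [450.0, 452.0], [535.0, 425.0], [524.0, 394.0], [546.0, 457.0], [616.0, 533.0], [501.0, 553.0]]
0.7 [[465.0, 430.0], [425.0, 307.0]]
0.8 [[450.0, 421.0], [410.0, 298.0]]
0.9 [[434.0, 413.0], [394.0, 290.0]]
1 [[415.0, 407.0], [376.0, 284.0]]
```

The predicted shaft tip (450,465) and the seen one (440,465) agree, and the staple matches too. Inserting.

arm_command:
  plan:
    - {"translation":[0,0.8,0],"twist":0,"gripper":0}
    - {"translation":[0,1.5,0],"twist":0,"gripper":0}
    - {"translation":[0,2.1,0],"twist":0,"gripper":0}
    - {"translation":[0,2.6,0],"twist":0,"gripper":0}
    - {"translation":[0,3.0,0],"twist":0,"gripper":0}

```text
clock: 9.13
eef_pos: [529.1, -165.3, 50.8]
tcp_rot: [-3.141, 0.004, 1.503]
contact_force: [-0.6, 0.4, -0.7]
opening: 0.153
```

```bash
python3 - <<'E'
from h import *
mv(bw([-36,-105,51])[0],b[2]+np.pi/2)
s=grab_frame('side');crop(s,'pics/s10c.png',280,210,380,285,8)
E
```

```text
cm [-0.    1.84 -0.02] twist 0.002 clock 9.13 at [ 529.1 -165.3   50.8] rot [-3.141  0.004  1.503] F [-0.6  0.4 -0.7] op 0.153
```

View pics/s10c.png

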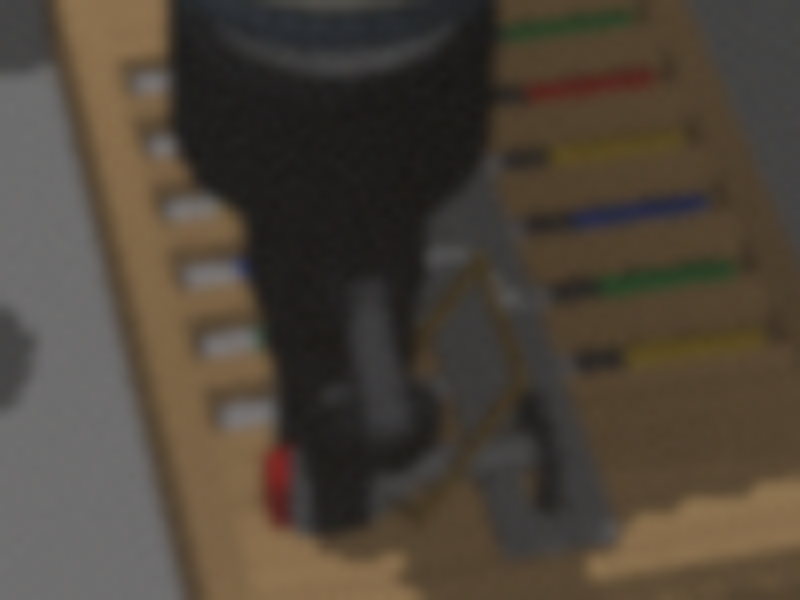

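The shaft has entered the staple opening at about (530,450) with no contact force. Pushing home.

arm_command:
  plan:
    - {"translation":[0,0.5,0],"twist":0,"gripper":0}
    - {"translation":[0,1.0,0],"twist":0,"gripper":0}
    - {"translation":[0,1.4,0],"twist":0,"gripper":0}
    - {"translation":[0,1.7,0],"twist":0,"gripper":0}
    - {"translation":[0,1.9,0],"twist":0,"gripper":0}

```text
clock: 9.6
eef_pos: [548.8, -166.6, 50.8]
tcp_rot: [-3.141, 0.004, 1.503]
contact_force: [-7.4, -1.0, 2.4]
opening: 0.152
```

```bash
python3 - <<'E'
from h import *
mv(bw([-36,-105,51])[0],b[2]+np.pi/2)
s=grab_frame('side');crop(s,'pics/s11c.png',280,210,380,285,8)
E
```

```text
cm [-0.   -0.13 -0.02] twist 0.002 clock 9.6 at [ 548.8 -166.6   50.8] rot [-3.141  0.004  1.503] F [-7.4 -1.   2.4] op 0.152
```

View pics/s11c.png

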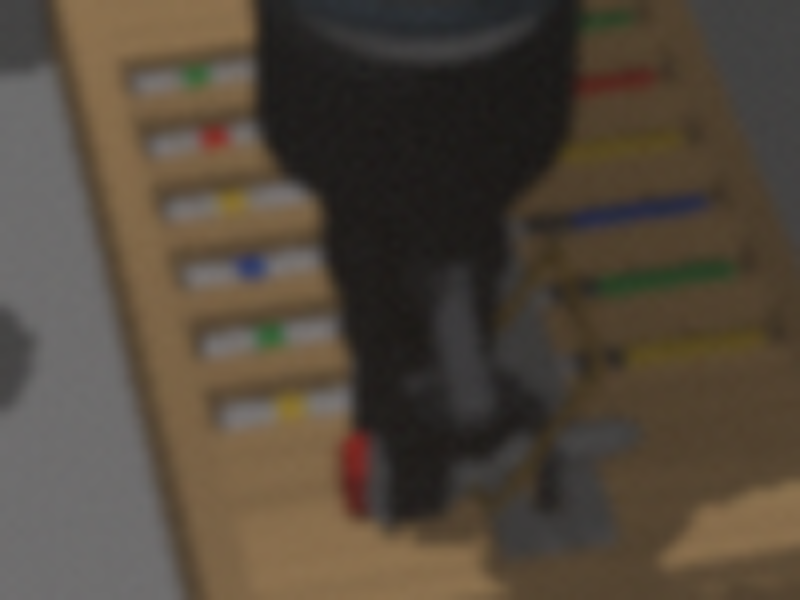

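Contact of 7.4 N shows the collar against the bar, and the shaft tip emerges at (640,430). Holding briefly, then releasing.

arm_command:
  plan:
    - {"translation":[0,0,0.05],"twist":0,"gripper":0}
    - {"translation":[0,0,0.05],"twist":0,"gripper":0}
    - {"translation":[0,0,0.05],"twist":0,"gripper":0.1}
    - {"translation":[0,0,0.05],"twist":0,"gripper":0.25}
    - {"translation":[0,0,0.05],"twist":0,"gripper":0.4}

```text
clock: 10.07
eef_pos: [548.7, -166.6, 50.4]
tcp_rot: [-3.141, 0.004, 1.503]
contact_force: [0.3, 0.3, 0.2]
opening: 0.376
```

arm_command:
  plan:
    - {"translation":[0,0,0],"twist":0,"gripper":0.4}
    - {"translation":[0,0,0],"twist":0,"gripper":0.4}
    - {"translation":[0,0,-1],"twist":0,"gripper":0.4}
    - {"translation":[0,0,-3],"twist":0,"gripper":0.4}
    - {"translation":[0,0,-5.5],"twist":0,"gripper":0.4}

```text
clock: 10.48
eef_pos: [547.6, -166.1, 105.3]
tcp_rot: [-3.138, 0.003, 1.503]
contact_force: [0.3, -0.0, 0.6]
opening: 0.399
```

arm_command:
  plan:
    - {"translation":[0,-3,-3],"twist":0,"gripper":0.2}
    - {"translation":[0,-6,-5],"twist":0,"gripper":0}
    - {"translation":[0,-9,-7],"twist":0,"gripper":0}
    - {"translation":[0,-9,-7],"twist":0,"gripper":0}
    - {"translation":[0,-9,-7],"twist":0,"gripper":0}

```text
clock: 10.9
eef_pos: [457.9, -160.0, 177.7]
tcp_rot: [-3.141, 0.004, 1.502]
contact_force: [0.4, -0.4, 0.5]
opening: -0.001
```

```bash
python3 - <<'E'
from h import *
mv(bw([-36,-105,51])[0],b[2]+np.pi/2)
s=grab_frame('side');crop(s,'pics/s12c.png',280,210,380,285,8)
cv2.imwrite('pics/w12.png',grab_frame('wrist'));np.save('w12.npy',camera_model('wrist')['pose'])
E
```

```text
cm [-0.04  8.98 12.67] twist 0.001 clock 10.9 at [ 457.9 -160.   177.7] rot [-3.141  0.004  1.502] F [ 0.4 -0.4  0.5] op -0.001
```

View pics/s12c.png

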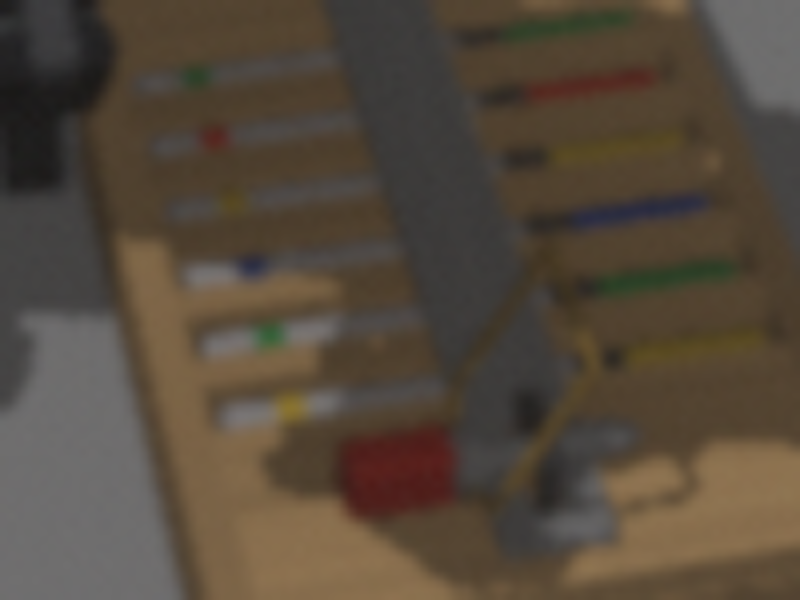

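View pics/w12.png

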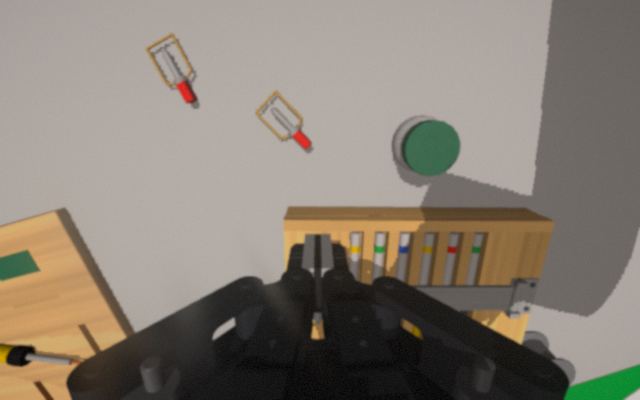

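Side view: the pin is home, with its handle at (400,475) and shaft through the staple to (635,435). The loop still stands up, its cross wire running (545,245)–(590,350).

```bash
python3 - <<'E'
from h import *
m=camera_model('side');k=lambda P:((proj(m,bw(P))-[280,210]+.5)*8).round(0).tolist()
for a in(.8,.9,1,1.1,1.2):print(a,k([[-19+57*np.cos(a),-105+t,55.5+57*np.sin(a)] for t in(-21,21)]))
print(k([[27,-105,55.5],[-15,-105,55.5]]))
s=sense();y=s['tcp_rot'][2]
for a in(1.2,1,.8,.6,.4,.2,.1,0):
    x=-19+57*np.cos(a)+ (8 if a<.5 else 4); z=55.5+57*np.sin(a)+1.8
    print(a,round(x),round(z));mv(bw([x,-105,z])[0])
E
```

```text
0.8 [[644.0, 392.0], [598.0, 271.0]]
0.9 [[628.0, 384.0], [583.0, 263.0]]
1 [[611.0, 377.0], [565.0, 257.0]]
1.1 [[592.0, 373.0], [547.0, 252.0]]
1.2 [[572.0, 369.0], [527.0, 248.0]]
[[635.0, 436.0], [476.0, 462.0]]
1.2 6 110
cm [-0.06 13.05  6.57] twist 0 clock 11.0 at [ 458.8 -159.9  176.1] rot [-3.14   0.004  1.503] F [ 0.   0.3 -0.8] op -0.001
1 16 105
cm [-0.07 14.07  7.08] twist 0 clock 11.0 at [ 458.8 -159.9  176.1] rot [-3.14   0.004  1.503] F [ 0.   0.3 -0.8] op -0.001
0.8 25 98
cm [-0.07 14.96  7.79] twist 0 clock 11.0 at [ 458.8 -159.9  176.1] rot [-3.14   0.004  1.503] F [ 0.   0.3 -0.8] op -0.001
0.6 32 89
cm [-0.07 15.69  8.66] twist 0 clock 11.0 at [ 458.8 -159.9  176.1] rot [-3.14   0.004  1.503] F [ 0.   0.3 -0.8] op -0.001
0.4 42 79
cm [-0.07 16.64  9.66] twist 0 clock 11.0 at [ 458.8 -159.9  176.1] rot [-3.14   0.004  1.503] F [ 0.   0.3 -0.8] op -0.001
0.2 45 69
cm [-0.07 16.97 10.75] twist 0 clock 11.0 at [ 458.8 -159.9  176.1] rot [-3.14   0.004  1.503] F [ 0.   0.3 -0.8] op -0.001
0.1 46 63
cm [-0.07 17.06 11.31] twist 0 clock 11.0 at [ 458.8 -159.9  176.1] rot [-3.14   0.004  1.503] F [ 0.   0.3 -0.8] op -0.001
0 46 57
cm [-0.07 17.09 11.88] twist 0 clock 11.0 at [ 458.8 -159.9  176.1] rot [-3.14   0.004  1.503] F [ 0.   0.3 -0.8] op -0.001
```

The loop is at about 1.1 rad, and the predicted shaft tip (635,436) matches the picture. Moving the shut fingers over the cross wire.

arm_command:
  plan:
    - {"translation":[0,3.5,0],"twist":0,"gripper":0}
    - {"translation":[0,7,0],"twist":0,"gripper":0}
    - {"translation":[0,10.5,1],"twist":0,"gripper":0}
    - {"translation":[0,13,3],"twist":0,"gripper":0}
    - {"translation":[-0.1,13.2,5],"twist":0,"gripper":0}

```text
clock: 11.42
eef_pos: [596.4, -170.4, 124.7]
tcp_rot: [3.139, 0.004, 1.504]
contact_force: [-1.5, -0.8, -0.5]
opening: 0.005
```

```bash
python3 - <<'E'
from h import *
for a in(1.0,.8,.6,.4,.2,.1,0):
    x=-19+57*np.cos(a)+ (8 if a<.5 else 3); z=55.5+57*np.sin(a)+1.8
    mv(bw([x,-105,z])[0])
E
```

```text
cm [0.05 0.17 1.95] twist 0 clock 11.42 at [ 596.4 -170.4  124.7] rot [3.139 0.004 1.504] F [-1.5 -0.8 -0.5] op 0.005
cm [0.04 1.06 2.65] twist 0 clock 11.42 at [ 596.4 -170.4  124.7] rot [3.139 0.004 1.504] F [-1.5 -0.8 -0.5] op 0.005
cm [0.04 1.79 3.52] twist 0 clock 11.42 at [ 596.4 -170.4  124.7] rot [3.139 0.004 1.504] F [-1.5 -0.8 -0.5] op 0.005
cm [0.04 2.84 4.52] twist 0 clock 11.42 at [ 596.4 -170.4  124.7] rot [3.139 0.004 1.504] F [-1.5 -0.8 -0.5] op 0.005
cm [0.04 3.17 5.61] twist 0 clock 11.42 at [ 596.4 -170.4  124.7] rot [3.139 0.004 1.504] F [-1.5 -0.8 -0.5] op 0.005
cm [0.04 3.26 6.17] twist 0 clock 11.42 at [ 596.4 -170.4  124.7] rot [3.139 0.004 1.504] F [-1.5 -0.8 -0.5] op 0.005
cm [0.04 3.29 6.74] twist 0 clock 11.42 at [ 596.4 -170.4  124.7] rot [3.139 0.004 1.504] F [-1.5 -0.8 -0.5] op 0.005
```

arm_command:
  plan:
    - {"translation":[0,0.0,1.0],"twist":0,"gripper":0}
    - {"translation":[0,0.2,1.9],"twist":0,"gripper":0}
    - {"translation":[0,0.9,2.6],"twist":0,"gripper":0}
    - {"translation":[0,1.7,3.4],"twist":0,"gripper":0}
    - {"translation":[0,2.3,3.9],"twist":0,"gripper":0}

```text
clock: 11.83
eef_pos: [620.0, -172.1, 85.0]
tcp_rot: [3.139, 0.004, 1.504]
contact_force: [-0.5, -0.0, -0.3]
opening: -0.002
```

```bash
python3 - <<'E'
from h import *
for a in(.4,.2,.1,0):
    x=-19+57*np.cos(a)+ 8; z=55.5+57*np.sin(a)+1.8
    mv(bw([x,-105,z])[0])
s=grab_frame('side');crop(s,'pics/s13c.png',280,190,410,285,6)
E
```

```text
cm [0.04 0.48 0.55] twist 0 clock 11.83 at [ 620.  -172.1   85. ] rot [3.139 0.004 1.504] F [-0.5 -0.  -0.3] op -0.002
cm [0.04 0.81 1.64] twist 0 clock 11.83 at [ 620.  -172.1   85. ] rot [3.139 0.004 1.504] F [-0.5 -0.  -0.3] op -0.002
cm [0.04 0.9  2.2 ] twist 0 clock 11.83 at [ 620.  -172.1   85. ] rot [3.139 0.004 1.504] F [-0.5 -0.  -0.3] op -0.002
cm [0.04 0.93 2.77] twist 0 clock 11.83 at [ 620.  -172.1   85. ] rot [3.139 0.004 1.504] F [-0.5 -0.  -0.3] op -0.002
```

View pics/s13c.png

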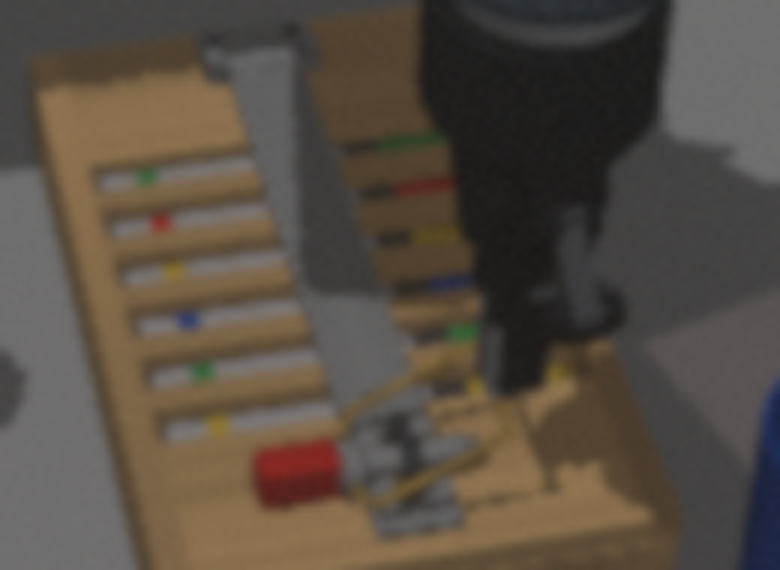

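The loop is following under the fingertips, at about 0.45 rad, and the pin is still home. Pressing it the rest of the way.

arm_command:
  plan:
    - {"translation":[0,0.4,0.6],"twist":0,"gripper":0}
    - {"translation":[0,0.8,1.3],"twist":0,"gripper":0}
    - {"translation":[0,0.9,2.0],"twist":0,"gripper":0}
    - {"translation":[0,0.9,2.5],"twist":0,"gripper":0}
    - {"translation":[0,0.9,2.8],"twist":0,"gripper":0}

```text
clock: 12.3
eef_pos: [628.9, -172.7, 55.3]
tcp_rot: [3.141, 0.004, 1.504]
contact_force: [0.8, -0.4, 2.4]
opening: -0.003
```

```bash
python3 - <<'E'
from h import *
mv(bw([46,-105,57])[0])
s=grab_frame('side');crop(s,'pics/s14c.png',280,190,410,285,6)
E
```

```text
cm [ 0.04  0.03 -0.17] twist 0 clock 12.3 at [ 628.9 -172.7   55.3] rot [3.141 0.004 1.504] F [ 0.8 -0.4  2.4] op -0.003
```

View pics/s14c.png

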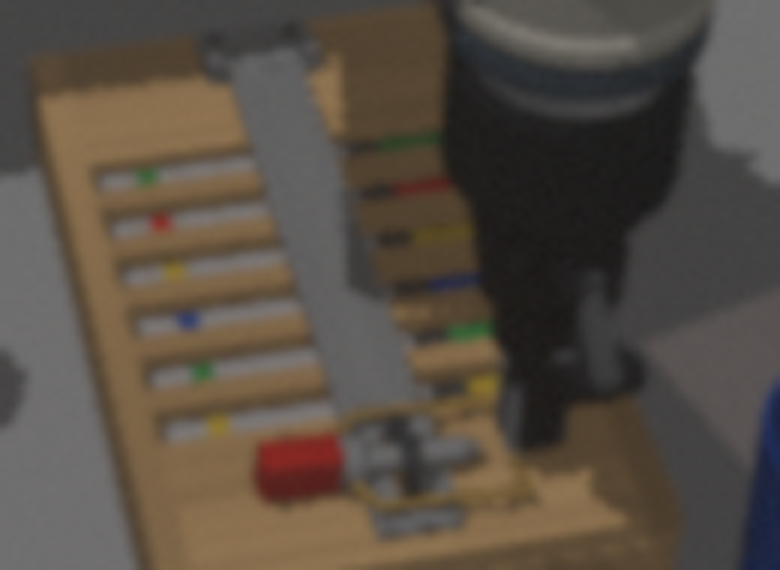

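The loop now lies round the shaft tip, in the (345–530, 400–500) area of the crop. Lifting off straight up and checking.

arm_command:
  plan:
    - {"translation":[0,0,-2],"twist":0,"gripper":0}
    - {"translation":[0,0,-5],"twist":0,"gripper":0}
    - {"translation":[0,0,-9],"twist":0,"gripper":0}
    - {"translation":[0,0,-12],"twist":0,"gripper":0}
    - {"translation":[0,-3,-14],"twist":0,"gripper":0}

```text
clock: 12.77
eef_pos: [603.6, -170.8, 199.2]
tcp_rot: [3.133, 0.005, 1.504]
contact_force: [-1.2, -0.1, 0.2]
opening: 0.002
```

arm_command:
  plan:
    - {"translation":[1,-4,-1],"twist":0,"gripper":0}
    - {"translation":[2,-8,-2],"twist":0,"gripper":0}
    - {"translation":[4,-11,-2],"twist":0,"gripper":0}
    - {"translation":[6,-13,-2],"twist":0,"gripper":0}
    - {"translation":[6,-13,-2],"twist":0,"gripper":0}

```text
clock: 13.18
eef_pos: [473.0, -99.6, 217.7]
tcp_rot: [3.136, 0.004, 1.504]
contact_force: [0.1, 0.3, -0.0]
opening: 0.001
```

arm_command:
  plan:
    - {"translation":[0,0,0],"twist":0,"gripper":0}
    - {"translation":[0,0,0],"twist":0,"gripper":0}
    - {"translation":[0,0,0],"twist":0,"gripper":0}
    - {"translation":[0,0,0],"twist":0,"gripper":0}
    - {"translation":[0,0,0],"twist":0,"gripper":0}

```text
clock: 13.6
eef_pos: [473.5, -100.1, 217.5]
tcp_rot: [3.136, 0.004, 1.504]
contact_force: [0.8, -0.7, -0.1]
opening: 0.0
```

```bash
python3 - <<'E'
from h import *
m=camera_model('side')
s=grab_frame('side');cv2.imwrite('pics/s15.png',s);x0,y0,k=300,225,8
c=cv2.resize(s[y0:y0+60,x0:x0+90],None,fx=k,fy=k,interpolation=cv2.INTER_CUBIC)
for a,col in((0,(0,255,0)),(.15,(0,0,255))):
    for p in proj(m,bw([[-19+57*np.cos(a),-105+t,55.5+57*np.sin(a)] for t in(-21,0,21)])):cv2.circle(c,tuple(int(v) for v in (p-[x0,y0]+.5)*k),2,col,-1)
for p in proj(m,bw([[27,-105,55.5],[-15,-105,55.5]])):cv2.circle(c,tuple(int(v) for v in (p-[x0,y0]+.5)*k),2,(255,255,0),-1)
cv2.imwrite('pics/s15c.png',c)
t=grab_frame('top');crop(t,'pics/t15c.png',270,100,450,260,4)
q=sense();print(q['eef_pos'],q['contact_force'],q['clock'])
E
```

```text
[473.23064998 -99.94398341 217.41638312] [0.75080652 0.38681391 0.46938046] 13.7
```

View pics/s15c.png

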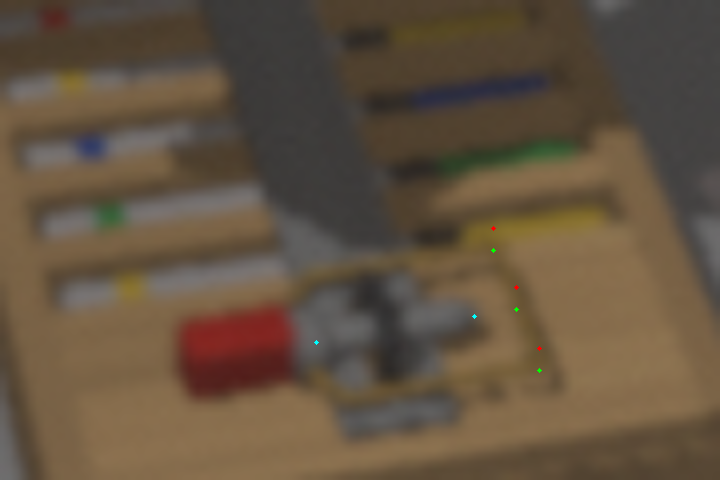

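View pics/t15c.png

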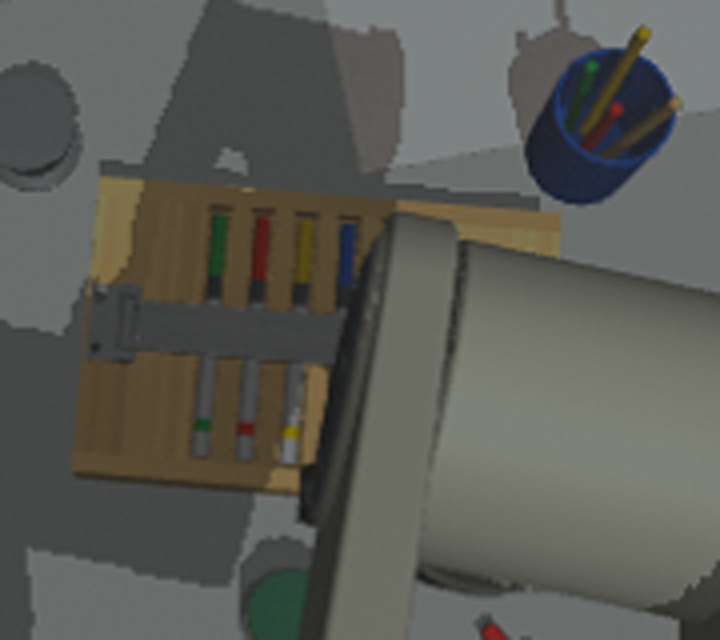

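Side view: the cross wire, (505,258)–(545,365), lies along the angle-0 marks (green) and not the 0.15 ones (red). I'll confirm with a wrist view from above.

arm_command:
  plan:
    - {"translation":[-1.5,3.5,0],"twist":0,"gripper":0}
    - {"translation":[-3,7,0],"twist":0,"gripper":0}
    - {"translation":[-5,10.5,0],"twist":0,"gripper":0}
    - {"translation":[-6,14,0],"twist":0,"gripper":0}
    - {"translation":[-6,17,0],"twist":0,"gripper":0}

```text
clock: 14.12
eef_pos: [641.0, -173.8, 218.2]
tcp_rot: [3.136, 0.005, 1.502]
contact_force: [-0.7, 0.5, -0.0]
opening: -0.0
```

arm_command:
  plan:
    - {"translation":[0,0,0],"twist":0,"gripper":0}
    - {"translation":[0,0,0],"twist":0,"gripper":0}
    - {"translation":[0,0,0],"twist":0,"gripper":0}
    - {"translation":[0,0,0],"twist":0,"gripper":0}
    - {"translation":[0,0,0],"twist":0,"gripper":0}

```text
clock: 14.53
eef_pos: [639.9, -173.5, 218.3]
tcp_rot: [3.136, 0.005, 1.502]
contact_force: [-0.8, -0.1, -0.2]
opening: 0.0
```

```bash
python3 - <<'E'
from h import *
m=camera_model('wrist');w=grab_frame('wrist');cv2.imwrite('pics/w16.png',w)
p=proj(m,bw([0,-105,56])).round()[0];print(p,sense()['eef_pos'])
x0,y0=int(p[0])-45,int(p[1])-40;k=8
c=cv2.resize(w[y0:y0+70,x0:x0+90],None,fx=k,fy=k,interpolation=cv2.INTER_CUBIC)
for a,col in((0,(0,255,0)),(.15,(0,0,255))):
    for q in proj(m,bw([[-19+57*np.cos(a),-105+t,55.5+57*np.sin(a)] for t in(-21,0,21)])):cv2.circle(c,tuple(int(v) for v in (q-[x0,y0]+.5)*k),2,col,-1)
for q in proj(m,bw([[27,-105,55.5],[-15,-105,55.5]])):cv2.circle(c,tuple(int(v) for v in (q-[x0,y0]+.5)*k),2,(255,255,0),-1)
cv2.imwrite('pics/w16c.png',c)
E
```

```text
[319. 123.] [ 640.11208034 -173.5000465   218.49663696]
```

View pics/w16c.png

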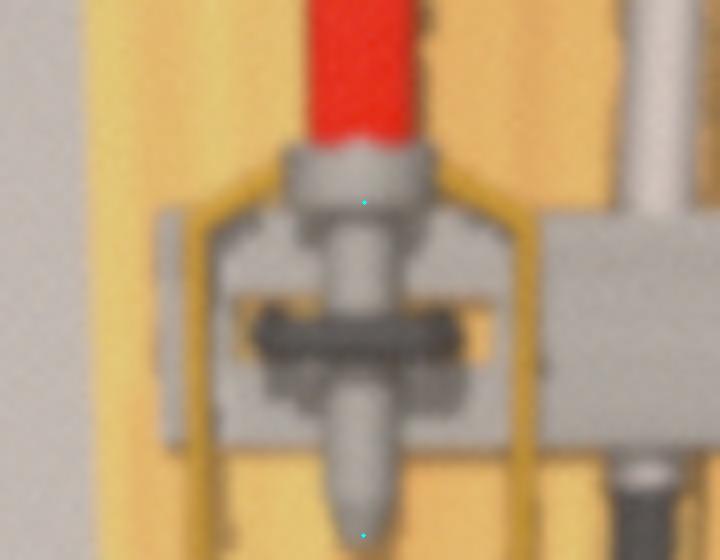

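The wrist view shows the collar at the bar's edge, the shaft through the staple and the loop's side wires parallel to the shaft. Pixels match the predicted pin position. Handing in.

```bash
python3 -c "
from rig import job,sense
print(sense()['contact_force']);print(job.sign_off())"
```

```text
[0.26478284 0.28380376 0.50240539]
the job is handed in; nothing more can be done
None
```

The job is handed in at about 14.6 s of the 61 s allowed. `sign_off` gives no verdict.

**What I did:**
- **Bar:** I swung it down with the shut fingers until it lay flat over the staple. At the end the TCP was at z = 50.5 mm with about 8 N pushing back.
- **Pin:** I picked the larger of the three, whose handle measured about 28 mm against the 30 mm given. I pushed it through the staple until the collar met the bar (7.4 N), then let go.
- **Loop:** I pressed its cross wire down with the fingertips until the TCP reached z = 55.3 mm.

**Last checks:**
- **Wrist view:** the collar face and shaft tip sit at the predicted home pixels, and the loop's sides run parallel to the shaft. The cross wire was outside that crop.
- **Side view:** the cross wire is on or within about 1 px of the angle-0 marks, so well below 0.15 rad.
- **Contact:** the gripper was clear of everything, with force readings at noise level.
- **Bystanders:** the pen pot, reel and tin looked upright and undisturbed in the last top view. I did not measure how far they might have moved. The tape roll was outside that crop, though the arm never worked near it.

**Disagreement:** the first block fit was about 2.4 mm off in y and 1.2 mm in x. I corrected it from all three cameras before inserting the pin.

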